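# Load, close and purge the welding box

### The arm

A 7-joint arm with a two-finger parallel gripper is mounted at the origin on the work surface. World frame = base frame: x ahead of the robot, y to its left, z up, the work surface at z = 0. Lengths are in m, angles in rad, forces in N, time in s.
With the tool pointing down it reaches from about 0.4 to 0.85 m from the base axis. Payload 4.5 kg.
Tool frame: the origin (TCP) lies on the centre line of the jaws, within the pads' length; the fingertips stand 19 mm ahead of it and the grasp point (between the pads) is the TCP; z points along the fingers, y is the line along which they close (so a half turn about z gives the same grasp; the last joint's range is limited). The gripper opens to 88 mm and grips with 3 to 60 N. Pads are 18 mm wide; open, the fingers measure 123 mm over their backs; the gripper's body (75 mm by 187 mm) begins 45 mm behind the grasp point.
Start: joints at [1.305, 0.689, -0.195, 1.565, 0.157, 0.902, -0.215], TCP at [0.185, -0.597, 0.258] pointing down, gripper open.
Joint ranges: [-3.01, 3.01], [-0.46, 2.08], [-1.47, 1.51], [0.13, 2.56], [-1, 4.14], [0.04, 2.09], [-2.66, 2.66]. Speed limits (rad/s): [2.57, 2.57, 3.14, 3.14, 3.14, 3.14, 3.14].

### API

Orientations are given as a 3x3 rotation matrix whose columns are the frame's x, y, z axes.
In Python, from bench import manip gives the robot as it stands. The module is installed in compiled form; this text tells all that it offers.
- The arm moves only by the tool step_arm, never from a script. Its argument "plan" is a list of rows, each a list of 3 entries, a list of its own where there are three numbers: the shift along the tool's x, y, z in units of 40 mm (1.0 is 40 mm), then the turn, a rotation vector about the tool's x, y, z in units of 90 degrees (1.0 is 90 degrees), then the opening, from -1 (shut) to 1 (fully open). In form: [[[x, y, z], [wx, wy, wz], jaw], ...]. A call has 1 to 12 rows; each row shifts and turns the commanded pose from where the row before left it, along the tool's axes as they then stand; what a row does not reach is not made up. A row lasts 1/10 s, in which the tool goes at most 50 mm and 8.59 degrees, less where a joint would pass 70% of its speed; a pose out of reach is approached as far as the arm can. A call with a number of a shift or a turn outside -1 to 1 is refused whole. A call with a gripper value outside its range is refused whole. The fingers move at their own pace and stop on an object; "squeeze" is the grip in N (left out, the last holds). Time passes only in rows, so rows that do not move let the fingers close. It gives the time, the measured TCP pose, the force, the opening and the grip force at its end, in the units of the state.
- manip.read_state(): the state, without advancing time (a new reading comes with each control period).
- manip.grab_frame(name): name is "scene" or "side" or "wrist"; returns a dict with "img" (480x640x3 uint8, red, green, blue), "camera_matrix" (3x3 intrinsics, pixels), "k1" (the pictures are not rectified: a ray, as slopes to the right and down, at radius r is drawn at 1 + k1 r^2 times it, then the intrinsics apply), "world_to_cam" (4x4, takes a point from world to camera coordinates); the wrist camera has in their place "mount" (4x4, takes a point from camera to tool coordinates, whose origin is the TCP and whose axes are the flange's). Camera axes: x right, y down, z forward; pixel columns grow to the right and rows downward; lengths in m; the calibration is good to about 2 mm. A picture is of the moment at which its call begins: read the wrist's pose just before it. There is no depth.
- manip.finish_job(): hands the job in; it is judged then, once.
The state is a dict: "clock": time; "joint_positions": joint angles; "qd": joint speeds; "tau": joint torques, N m; "ee_pos": TCP position; "ee_rot": TCP orientation; "wrist_force": force on the tool from outside, world axes, zero at the start; "ft_torque": the same for the moment, N m; "grip_width": finger opening in m; "grip_force": force on a finger pad.
Only numpy, scipy, OpenCV 4.12 (cv2) and the standard library are available. Lean on these libraries where they do the work, as an engineer would, in place of code of your own. Each camera call takes 0.05 s, during which the arm holds its last target. There are 200 camera calls.

### The job

Get the purge box ready for welding: fold its half-open clear cover back past upright, stand every weld flange that lies on the bench on its wide base on the floor of the box, side by side, then fold the cover fully shut and drop the locking pin from its stand all the way home through the holes in the cover's tab and the lug below it. Only then turn the flow dial clockwise to its end stop, and let go of everything. Leave the tin and the V-block that stand among the flanges where they are.

Things in the scene. Friction and masses are not known exactly. Their poses are not given: they have to be found in the camera images.
- purge: the purge box: open steel tray fixed to the bench, 170 (own x) x 220 (own y) x 55 mm high, walls and floor 5 mm thick. Origin: centre of its underside on the bench; z up. The cover is hinged on its +x rim; on its -x side (front) a lug 40 x 50 x 8 mm, top at 50 mm, with the pin hole sticks out. The front looks roughly to the robot's right
- cover (a joint): angle (rad) of the clear, aluminium-framed cover: 0 = shut flat on the tray, 1.57 upright, 2.05 leaning back on its stop. Stiff hinge: it stays where left (friction 0.45 N m, 0.35 kg; 3 to 6 N at the free edge moves it). Panel 170 mm from hinge to free edge, 220 mm wide, 6 mm thick (frame 8 mm)
- cover_hinge (a point): on the hinge line, middle of the tray's +x rim, at the level of the cover's inner face (55.5 mm above the bench). The hinge runs along the purge box's own y; the axes given turn with the cover (its own -x points from the hinge to the free edge, its own z out of the outer face)
- cover_edge (a point): middle of the cover's free edge, 170 mm from the hinge, at half thickness. From here a steel tab, 50 mm wide, 6 mm thick, runs 40 mm further out and carries the pin hole. Midway from hinge to edge, on the outer (upper when shut) face, a wire bar handle 80 mm wide, parallel to the hinge, stands 32 mm high
- tab_hole (a point): centre of the 14 mm through hole in the cover's tab, on the outer face, 190 mm from the hinge; with the cover shut it lies right over the lug's hole, its rim 61.5 mm above the bench
- lug_hole (a point): centre of the 14 mm vertical through hole in the tray's lug, at the lug's top (50 mm above the bench); the lug's underside is at 42 mm
- pin: the steel locking pin: tapered shank dia 10 x 45 mm long with, above it, a round grip head dia 20 x 34 mm. Origin: the foot (tip) of the shank; z runs up along the pin to the head. It starts upright in its stand, foot 10 mm above the bench. Home in the purge box its head rests on the tab and its foot hangs 16.5 mm above the bench. 0.09 kg
- stand: grey block 60 x 60 x 40 mm fixed to the bench with a 12 mm hole, 30 mm deep, in the middle of its top, where the pin stands. Origin: centre of the underside
- flowbox: the purge gas flow controller, a grey box 110 x 110 x 55 mm fixed to the bench with a dial on top. Origin: centre of the underside
- dial_centre (a point): on the dial's axis, 92 mm above the bench, at the right height to grip the dial's bar
- flow_dial (a joint): angle (rad) of the black flow dial on top of the controller: grows as it is turned clockwise seen from above, from 0 (closed) to 2.6 (fully open, end stop). It has a straight grip bar 42 mm long, 14 mm thick, rising from 69 to 99 mm above the bench; at 0 the bar lies along the flowbox's own x axis. Light friction (0.04 N m)
- flange1: one of up to four equal aluminium weld flanges (None if absent): base disc dia 46 x 10 mm with a round hub dia 26 mm above it, 42 mm high in all. Origin: centre of the underside; z up. 0.18 kg
- flange2: one of up to four equal aluminium weld flanges (None if absent): base disc dia 46 x 10 mm with a round hub dia 26 mm above it, 42 mm high in all. Origin: centre of the underside; z up. 0.18 kg
- flange3: one of up to four equal aluminium weld flanges (None if absent): base disc dia 46 x 10 mm with a round hub dia 26 mm above it, 42 mm high in all. Origin: centre of the underside; z up. 0.18 kg
- flange4: one of up to four equal aluminium weld flanges (None if absent): base disc dia 46 x 10 mm with a round hub dia 26 mm above it, 42 mm high in all. Origin: centre of the underside; z up. 0.18 kg
- tin: bystander: a small closed tin of paste, dia 52 x 50 mm, among the flanges. Origin: centre of the underside
- vblock: bystander: a dark steel V-block, 50 x 45 x 43 mm, among the flanges. Origin: centre of the underside
Things that resemble listed ones, but are neither listed nor needed, are in the scene too. What is shaped like the flowbox but green is not meant.

How it is judged:
On the way, in this order (a step that is already met when the one before it is completed fails the run):
1. the cover is folded back past upright (value of joint cover above 1.6 rad), for 0.2 s.
2. every flange present stands on the floor of the open box (x of flange1 in the frame of purge between -0.065 and 0.065 m and y of flange1 in the frame of purge between -0.09 and 0.09 m and z of each of flange1, flange2, flange3, flange4 in the frame of purge below 0.014 m and angle between each of flange1, flange2, flange3, flange4's own z axis and vertical below 0.2 rad and x of flange2 in the frame of purge between -0.065 and 0.065 m and y of flange2 in the frame of purge between -0.09 and 0.09 m and x of flange3 in the frame of purge between -0.065 and 0.065 m and y of flange3 in the frame of purge between -0.09 and 0.09 m and x of flange4 in the frame of purge between -0.065 and 0.065 m and y of flange4 in the frame of purge between -0.09 and 0.09 m and value of joint cover above 1 rad), for 0.2 s.
3. the cover is folded shut (value of joint cover below 0.05 rad), for 0.2 s.
4. the pin is home through tab and lug, the cover shut (z of pin in the frame of purge below 0.024 m and horizontal distance between pin and lug_hole below 0.008 m and angle between pin's own z axis and vertical below 0.2 rad and value of joint cover below 0.05 rad), for 0.2 s.
5. the flow dial is at its clockwise stop (value of joint flow_dial above 2.5 rad and z of pin in the frame of purge below 0.024 m and horizontal distance between pin and lug_hole below 0.008 m and angle between pin's own z axis and vertical below 0.2 rad), for 0.2 s.
At the end, for the whole second after the job is handed in: Each flange present stands inside the tray on its floor (tilt under 0.2 rad, underside within 9 mm of the floor); cover within 0.05 rad of shut; pin upright through both holes, foot under 24 mm above the bench and within 8 mm of the holes' axis, at rest; dial beyond 2.5 rad (all of step 5 and x of flange1 in the frame of purge between -0.065 and 0.065 m and y of flange1 in the frame of purge between -0.09 and 0.09 m and z of each of flange1, flange2, flange3, flange4 in the frame of purge below 0.014 m and angle between each of flange1, flange2, flange3, flange4's own z axis and vertical below 0.2 rad and x of flange2 in the frame of purge between -0.065 and 0.065 m and y of flange2 in the frame of purge between -0.09 and 0.09 m and x of flange3 in the frame of purge between -0.065 and 0.065 m and y of flange3 in the frame of purge between -0.09 and 0.09 m and x of flange4 in the frame of purge between -0.065 and 0.065 m and y of flange4 in the frame of purge between -0.09 and 0.09 m and value of joint cover below 0.05 rad and linear speed of pin below 0.03 m/s); the robot touches nothing.
It fails at once if the tin or the V-block is moved more than 8 cm (distance of any of tin, vblock from where it was at the start of the episode above 0.08 m).
Of flange1, flange2, flange3, flange4 only 2 to 4 are there at a start; the rules pass over those that are not, and their reading is None.
At some moment in a run one of flange1, flange2, flange3, flange4 may be knocked a few centimetres aside while the robot is not near it.
It also fails if it takes over 210 s, if anything falls off the work surface, if the arm or the gripper's body presses on something with over 40 N, if the wrist force passes 120 N, or if a joint passes its speed limit or range.

## Working session

There is one attempt and no reset: what is moved stays moved. The work goes in short steps, Python scripts to look and compute and a tool call to move; the robot and the scene stay as the last step left them, time stands still between calls to the robot, and variables do not carry over. Pictures are saved under pics/ and viewed, at most 14 in all, crops included, and the job is handed in when it is done.

Besides the shell and the picture viewer there is one more tool, called after ">>>" by a JSON object that holds its "method" and its "body", one argument or row to a line. step_arm: Moves the arm, as the interface text tells. Shifts and turns lie within -1 to 1; 1 stands for 40 mm of shift or 90 degrees of turn. Its arguments: {"type":"object","properties":{"plan":{"type":"array"},"squeeze":{"type":"number"}},"required":["plan"]}

```bash
mkdir -p pics
cat > h.py <<'E'
import numpy as np, cv2, json
from bench import manip
def grab(n,f):
    s=manip.read_state(); g=manip.grab_frame(n)
    cv2.imwrite(f'pics/{f}.png',g['img'][:,:,::-1])
    K=np.array(g['camera_matrix']);
    if n=='wrist':
        T=np.eye(4);T[:3,:3]=np.array(s['ee_rot']);T[:3,3]=s['ee_pos']
        W=np.linalg.inv(T@np.array(g['mount']))
    else: W=np.array(g['world_to_cam'])
    json.dump(dict(K=K.tolist(),k1=float(g['k1']),W=W.tolist()),open(f'pics/{f}.json','w'))
    return g['img']
def cal(f):
    d=json.load(open(f'pics/{f}.json'));return np.array(d['K']),d['k1'],np.array(d['W'])
def ray(f,u,v):
    K,k1,W=cal(f)
    p=cv2.undistortPoints(np.array([[[u,v]]],float),K,np.array([k1,0,0,0,0.]),None,None,None).ravel() if 0 else None
    q=np.linalg.inv(K)@[u,v,1]; r=np.hypot(q[0],q[1]); x=r
    for _ in range(30): x=r/(1+k1*x*x)
    sc=x/r if r>0 else 1
    d=W[:3,:3].T@np.array([q[0]*sc,q[1]*sc,1]); c=-W[:3,:3].T@W[:3,3]
    return c,d
def atz(f,u,v,z):
    c,d=ray(f,u,v); return (c+d*(z-c[2])/d[2]).round(4)
def proj(f,P):
    K,k1,W=cal(f); P=np.atleast_2d(P); c=P@W[:3,:3].T+W[:3,3]; a=c[:,:2]/c[:,2:]
    a=a*(1+k1*(a**2).sum(1,keepdims=True)); return (a@K[:2,:2].T+K[:2,2]).round(1)
def tri(*o):
    A=np.zeros((3,3));b=np.zeros(3)
    for f,u,v in o:
        c,d=ray(f,u,v); d=d/np.linalg.norm(d); M=np.eye(3)-np.outer(d,d);A+=M;b+=M@c
    return np.linalg.solve(A,b).round(4)
E
python3 - <<'E'
from h import *
for n in('scene','side','wrist'): grab(n,n+'0')
for n in('scene0','side0'): print(n,ray(n,320,240),cal(n)[0][0,0])
print(manip.read_state())
E
```

```text
scene0 (array([ 1.18217261, -0.66477357,  0.94732724]), array([-0.53398694,  0.47443914, -0.69983905])) 555.546153288711
side0 (array([-0.15636545,  0.59916797,  0.73497989]), array([ 0.57323551, -0.59683608, -0.56148479])) 453.14857741469956
{'clock': 0.15, 'joint_positions': array([ 1.30482569,  0.68980343, -0.194548  ,  1.56605607,  0.15731136,
        0.90248317, -0.21511947]), 'qd': array([ 0.00027201, -0.00459878, -0.00113698, -0.00226702, -0.00121589,
        0.00152122,  0.00101729]), 'tau': array([-2.36300999e-03, -5.27858484e+01, -1.26904864e+00, -1.53586042e+01,
       -5.25988243e-02,  3.91005873e-03,  1.36369717e-04]), 'ee_pos': array([ 0.18441432, -0.59672488,  0.25710029]), 'ee_rot': array([[ 9.55385677e-01,  2.95360746e-01, -4.86706534e-04],
       [ 2.95361134e-01, -9.55384840e-01,  1.26818137e-03],
       [-9.04210471e-05, -1.35535651e-03, -9.99999077e-01]]), 'wrist_force': array([ 0.12921974, -0.04814025, -0.1328931 ]), 'ft_torque': array([ 0.006867  ,  0.0517718 , -0.01378955]), 'grip_force': 0.0, 'grip_width': 0.08808879956715493}
```

View pics/scene0.png

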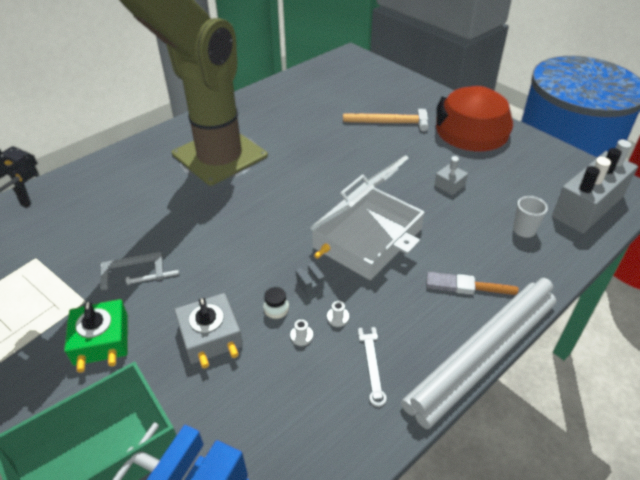

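View pics/side0.png

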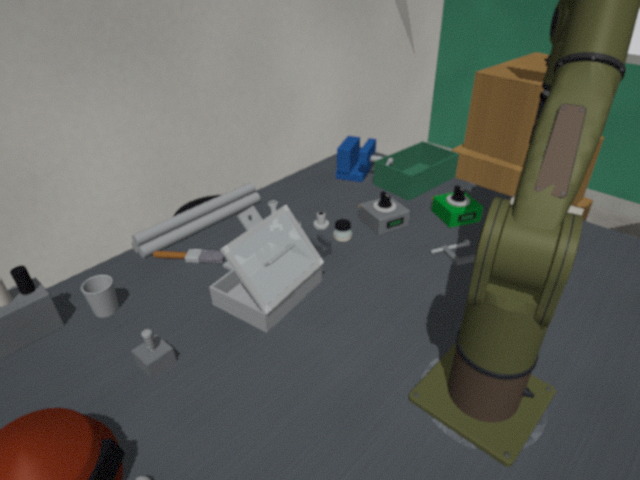

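Run:
```python
import cv2
a=cv2.imread('pics/scene0.png')
cv2.imwrite('pics/c1.png',cv2.resize(a[145:295,280:480],(800,600),interpolation=3))
cv2.imwrite('pics/c2.png',cv2.resize(a[235:385,165:365],(800,600),interpolation=3))
```

```text
(no output)
```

View pics/c1.png

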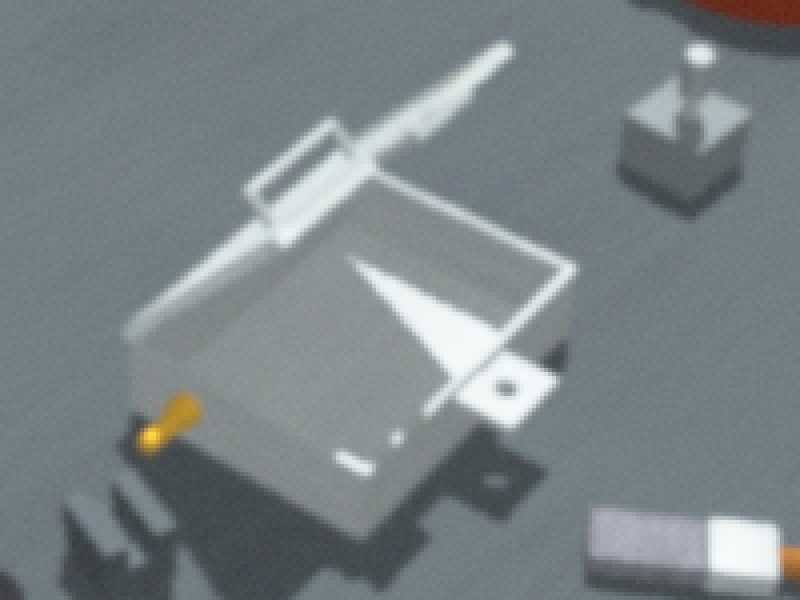

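View pics/c2.png

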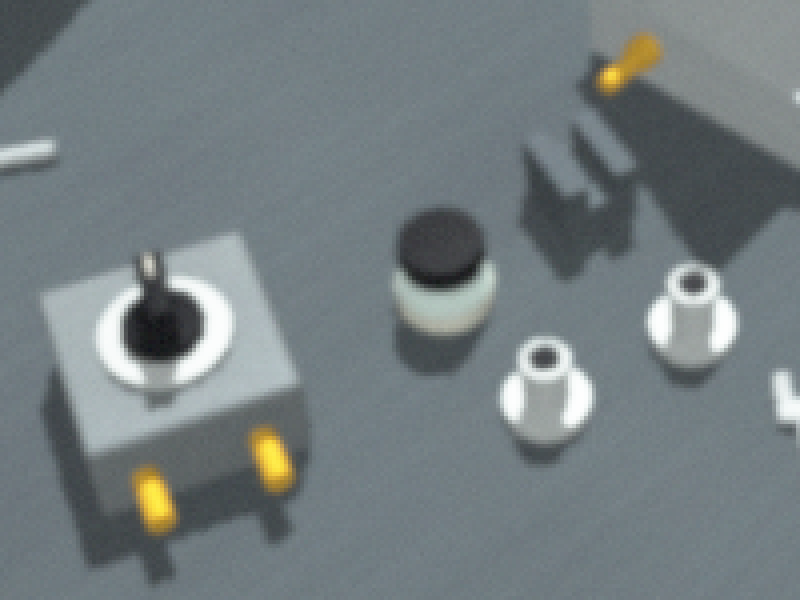

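Run:
```python
from h import *
a=lambda u,v,z:print((u,v),z,atz('scene0',280+u/4,145+v/4,z))
b=lambda u,v,z:print((u,v),z,atz('scene0',165+u/4,235+v/4,z))
a(507,387,.05);a(575,266,.055);a(370,172,.055);a(130,335,.055);a(700,50,.089)
for p in((750,112),(690,150),(622,115),(680,80)):a(*p,.04)
print('flow')
for p in((237,235),(42,295),(95,455),(298,390)):b(*p,.055)
b(150,262,.099);b(165,325,.066)
print('fl');b(545,357,.042);b(693,283,.042);b(545,400,.01);b(693,327,.01);print('tin');b(440,240,.05)
print('vb')
for p in((542,138),(580,190),(580,115),(632,165)):b(*p,.043)
```

```text
(507, 387) 0.05 [0.6367 0.0865 0.05  ]
(575, 266) 0.055 [0.5981 0.1911 0.055 ]
(370, 172) 0.055 [0.4516 0.1646 0.055 ]
(130, 335) 0.055 [ 0.4615 -0.0475  0.055 ]
(700, 50) 0.089 [0.5375 0.3819 0.089 ]
(750, 112) 0.04 [0.5666 0.4105 0.04  ]
(690, 150) 0.04 [0.5648 0.3487 0.04  ]
(622, 115) 0.04 [0.511 0.345 0.04 ]
(680, 80) 0.04 [0.5128 0.4042 0.04  ]
flow
(237, 235) 0.055 [ 0.4849 -0.3156  0.055 ]
(42, 295) 0.055 [ 0.4502 -0.4132  0.055 ]
(95, 455) 0.055 [ 0.5523 -0.4464  0.055 ]
(298, 390) 0.055 [ 0.5871 -0.351   0.055 ]
(150, 262) 0.099 [ 0.5045 -0.3748  0.099 ]
(165, 325) 0.066 [ 0.5174 -0.3806  0.066 ]
fl
(545, 357) 0.042 [ 0.6461 -0.2418  0.042 ]
(693, 283) 0.042 [ 0.6619 -0.154   0.042 ]
(545, 400) 0.01 [ 0.6479 -0.2448  0.01  ]
(693, 327) 0.01 [ 0.6651 -0.1563  0.01  ]
tin
(440, 240) 0.05 [ 0.556  -0.2366  0.05  ]
vb
(542, 138) 0.043 [ 0.5321 -0.1458  0.043 ]
(580, 190) 0.043 [ 0.5748 -0.1555  0.043 ]
(580, 115) 0.043 [ 0.5332 -0.1188  0.043 ]
(632, 165) 0.043 [ 0.5804 -0.1226  0.043 ]
```

Run:
```python
from h import *
# side crop
a=cv2.imread('pics/side0.png'); cv2.imwrite('pics/c3.png',cv2.resize(a[190:340,200:400],(800,600),interpolation=3))
```

```text
(no output)
```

View pics/c3.png

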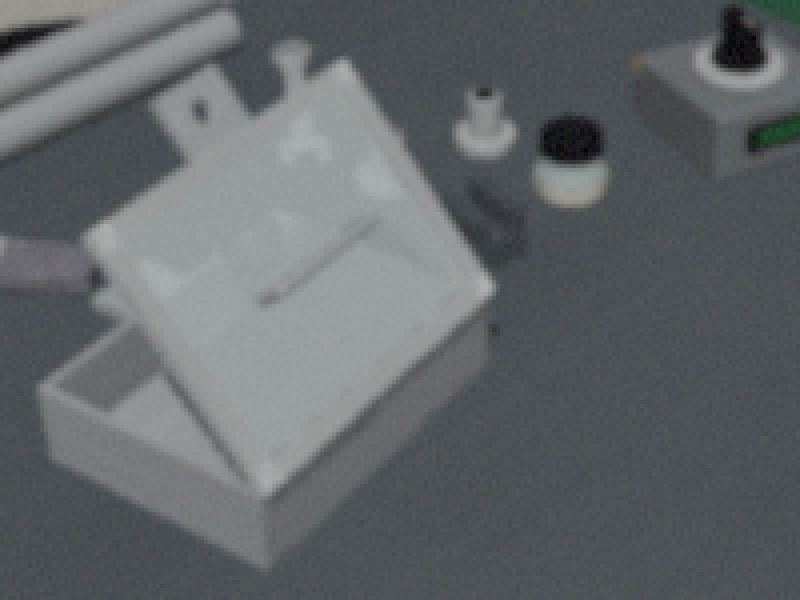

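View pics/wrist0.png

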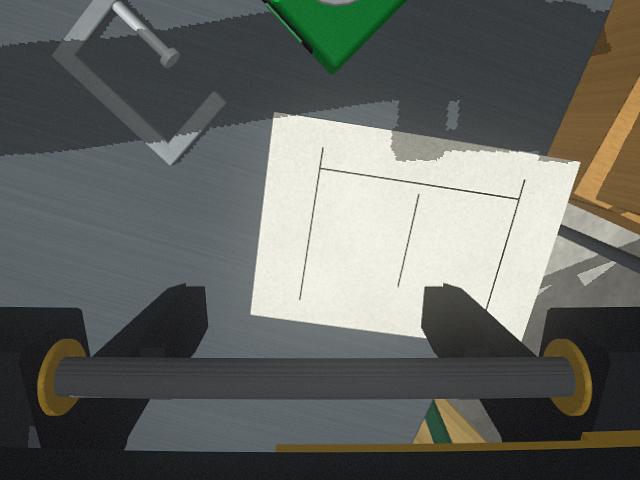

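Run:
```python
from h import *
from scipy.optimize import least_squares
print(atz('scene0',220,158,0),atz('side0',480,400,0))
S=lambda u,v:(280+u/4,145+v/4)
D=lambda u,v:(200+u/4,190+v/4)
obs=[('scene0',S(507,387),(.105,0,.05)),('scene0',S(575,266),(.085,.11,.055)),('scene0',S(365,540),(.085,-.11,0)),
('side0',D(268,568),(-.085,.11,0)),('side0',D(40,387),(.085,.11,.055)),('side0',D(47,460),(.085,.11,0))]
cov=[('side0',D(200,110),.19,0),('side0',D(347,62),.17,-.11),('side0',D(92,237),.17,.11)]
def P(x,l):
    c,s=np.cos(x[2]),np.sin(x[2]);return [x[0]+c*l[0]-s*l[1],x[1]+s*l[0]+c*l[1],l[2]]
def f(x):
    r=[proj(n,P(x,l))[0]-uv for n,uv,l in obs]
    for n,uv,d,s in cov:
        r.append(proj(n,P(x,(-.085+d*np.cos(x[3]),s,.0555+d*np.sin(x[3]))))[0]-uv)
    return np.ravel(r)
o=least_squares(f,[.53,.07,.17,1.],diff_step=1e-3);print(o.x,o.fun.reshape(-1,2).round(1))
x=o.x
print('lug',P(x,(.105,0,.05)))
for n,p in dict(A=(.647,-.243,.03),B=(.6635,-.155,.03),tin=(.556,-.2366,.05)).items(): print(n,proj('side0',p), (proj('side0',p)-[200,190])*4)
print('pin',(proj('side0',(.5375,.3819,.089))),proj('scene0',P(x,(0,0,.0))))
```

```text
[ 0.0129 -0.0083  0.    ] [-0.002   0.0107  0.    ]
[0.53190032 0.07079697 0.17090951 0.94286916] [[ 0.1 -0.8]
 [ 0.4 -0.7]
 [ 0.2 -0.1]
 [ 0.6  0.8]
 [-1.1  0.9]
 [ 0.8  0.2]
 [ 1.7 -0.4]
 [-1.1 -1.5]
 [-0.5 -0.7]]
lug [np.float64(0.6353705190062239), np.float64(0.08865523267924409), 0.05]
A [[320.8 216.6]] [[483.2 106.4]]
B [[296.  226.5]] [[384. 146.]]
tin [[342.5 222.4]] [[570.  129.6]]
pin [[145.5 333.1]] [[368.2 237.2]]
```

Run:
```python
from h import *
for z in(0,.04,.08): 
    p=atz('side0',272.5,202,z);print(z,p,proj('scene0',p))
```

```text
0 [ 0.865  -0.2413  0.    ] [[378.7 407.4]]
0.04 [ 0.8094 -0.1956  0.04  ] [[375.6 362.6]]
0.08 [ 0.7538 -0.1498  0.08  ] [[372.6 319.6]]
```

>>> {"method": "step_arm", "body": {
  "plan": [
    [[0,0,-0.5],[0,0,0.082],-1],
    [[0.69,-0.75,-0.15],[0,0,0],-1],
    [[0.69,-0.75,-0.15],[0,0,0],-1],
    [[0.69,-0.75,-0.15],[0,0,0],-1],
    [[0.69,-0.75,-0.15],[0,0,0],-1],
    [[0.69,-0.75,-0.15],[0,0,0],-1],
    [[0.69,-0.75,-0.15],[0,0,0],-1],
    [[0.69,-0.75,-0.15],[0,0,0],-1],
    [[0.69,-0.75,-0.15],[0,0,0],-1],
    [[0.69,-0.75,-0.15],[0,0,0],-1]
  ],
  "squeeze": 20
}}

```text
clock: 1.15
ee_pos: [0.3839, -0.2872, 0.3319]
ee_rot: [[0.985, 0.17, -0.0], [0.17, -0.985, 0.0], [-0.0, -0.0, -1.0]]
wrist_force: [0.5, -0.7, 0.4]
grip_width: 0.0104
grip_force: 0.0
```

>>> {"method": "step_arm", "body": {
  "plan": [
    [[0.7,-0.74,0],[0,0,0],-1],
    [[0.7,-0.74,0],[0,0,0],-1],
    [[0.7,-0.74,0],[0,0,0],-1],
    [[0.7,-0.74,0],[0,0,0],-1],
    [[0.7,-0.74,0],[0,0,0],-1],
    [[0.7,-0.74,0],[0,0,0],-1],
    [[0.7,-0.74,0],[0,0,0],-1],
    [[0.7,-0.74,0],[0,0,0],-1],
    [[0.7,-0.74,0],[0,0,0],-1],
    [[0.7,-0.74,0],[0,0,0],-1],
    [[0.7,-0.74,0],[0,0,0],-1]
  ]
}}

```text
clock: 2.25
ee_pos: [0.632, 0.0858, 0.3314]
ee_rot: [[0.985, 0.17, -0.001], [0.17, -0.985, -0.0], [-0.001, 0.0, -1.0]]
wrist_force: [1.0, -0.5, -0.1]
grip_width: 0.0006
grip_force: 0.0
```

```bash
cat >> h.py <<'E'
C=np.array([.5319,.0708]);TH=.1709
E2=np.array([np.cos(TH),np.sin(TH)]);T2=np.array([-np.sin(TH),np.cos(TH)])
def box(f,s): return C+f*E2+s*T2
def to(p):
    s=manip.read_state();R=np.array(s['ee_rot']);d=R.T@(np.array(p)-s['ee_pos'])/.04
    print('pos',np.array(s['ee_pos']).round(4),'units',d.round(2),'norm',np.linalg.norm(d).round(2),'F',np.array(s['wrist_force']).round(1),'w',round(s['grip_width'],4))
E
python3 - <<'E'
from h import *
to([*box(.085,0),.216])
E
```

```text
pos [0.632  0.0858 0.3314] units [-0.4  -0.06  2.88] norm 2.91 F [ 1.  -0.5 -0.1] w 0.0006
```

>>> {"method": "step_arm", "body": {
  "plan": [
    [[0,0,0.7],[0,0,0],-1],
    [[0,0,0.7],[0,0,0],-1],
    [[0,0,0.7],[0,0,0],-1],
    [[0,0,0.7],[0,0,0],-1],
    [[-0.3,0,0],[0,0,0],-1],
    [[-0.3,0,0],[0,0,0],-1],
    [[-0.3,0,0],[0,0,0],-1],
    [[-0.3,0,0],[0,0,0],-1],
    [[-0.3,0,0],[0,0,0],-1],
    [[-0.3,0,-0.03],[0,0,0],-1],
    [[-0.3,0,-0.03],[0,0,0],-1],
    [[-0.3,0,-0.03],[0,0,0],-1]
  ]
}}

```text
clock: 3.45
ee_pos: [0.5408, 0.0692, 0.2254]
ee_rot: [[0.985, 0.17, 0.01], [0.17, -0.985, 0.003], [0.01, -0.001, -1.0]]
wrist_force: [4.3, 0.6, 4.3]
grip_width: 0.0003
grip_force: 2.4
```

>>> {"method": "step_arm", "body": {
  "plan": [
    [[-0.3,0,-0.05],[0,0,0],-1],
    [[-0.3,0,-0.05],[0,0,0],-1],
    [[-0.3,0,-0.05],[0,0,0],-1],
    [[-0.3,0,0],[0,0,0],-1],
    [[-0.3,0,0],[0,0,0],-1],
    [[-0.3,0,0],[0,0,0],-1],
    [[-0.3,0,0],[0,0,0],-1],
    [[-0.3,0,0],[0,0,0],-1],
    [[-0.3,0,0],[0,0,0],-1],
    [[-0.3,0,0],[0,0,0],-1]
  ]
}}

```text
clock: 4.45
ee_pos: [0.4199, 0.0482, 0.2295]
ee_rot: [[0.985, 0.17, 0.004], [0.17, -0.985, 0.001], [0.004, -0.001, -1.0]]
wrist_force: [2.3, 1.3, -2.0]
grip_width: 0.0007
grip_force: 1.2
```

Run:
```python
from h import *
to([*box(-.11,0),.22]); grab('side','side1');grab('scene','scene1')
cv2.imwrite('pics/c4.png',np.hstack([cv2.resize(cv2.imread('pics/scene1.png')[80:380,200:500],(400,400)),cv2.resize(cv2.imread('pics/side1.png')[130:430,120:420],(400,400))]))
```

```text
pos [0.4199 0.0482 0.2295] units [ 0.1  -0.08  0.24] norm 0.27 F [ 2.3  1.3 -2. ] w 0.0007
```

View pics/c4.png

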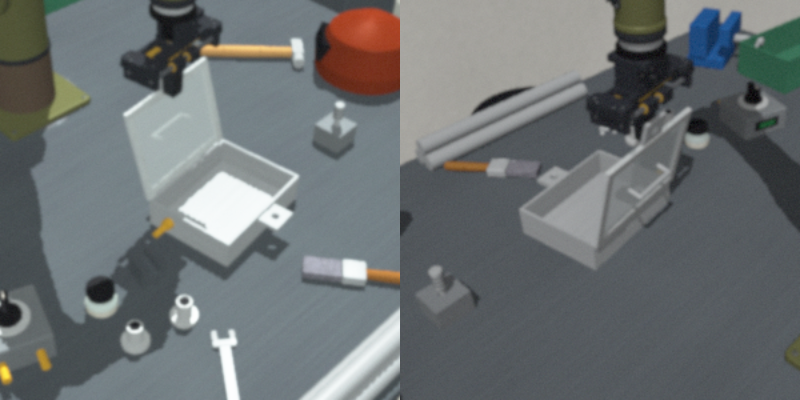

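>>> {"method": "step_arm", "body": {
  "plan": [
    [[0.5,0,0],[0,0,0],-1],
    [[0.5,0,-0.5],[0,0,0],-1],
    [[0.5,0.3,-0.6],[0,0,0],-1],
    [[0.2,0.8,-0.6],[0,0,0],1],
    [[0.2,0.8,0],[0,0,0],1],
    [[0.2,0.8,0],[0,0,0],1],
    [[0.2,0.8,0],[0,0,0],1],
    [[0.2,0.8,0],[0,0,0],1],
    [[0.2,0.8,0],[0,0,0],1],
    [[0.2,0.8,0],[0,0,0],1],
    [[0.2,0.8,0],[0,0,0],1],
    [[0,0,0],[0,0,0],1]
  ]
}}

```text
clock: 5.75
ee_pos: [0.587, -0.2014, 0.2965]
ee_rot: [[0.987, 0.163, -0.0], [0.163, -0.987, -0.004], [-0.001, 0.004, -1.0]]
wrist_force: [-0.5, 0.5, -0.3]
grip_width: 0.0701
grip_force: 0.0
```

Run:
```python
from h import *
grab('wrist','w1')
print(proj('w1',[(.646,-.2425,.042),(.6635,-.155,.042)]))
```

```text
[[366.2 144.6]
 [277.1 109.7]]
```

View pics/w1.png

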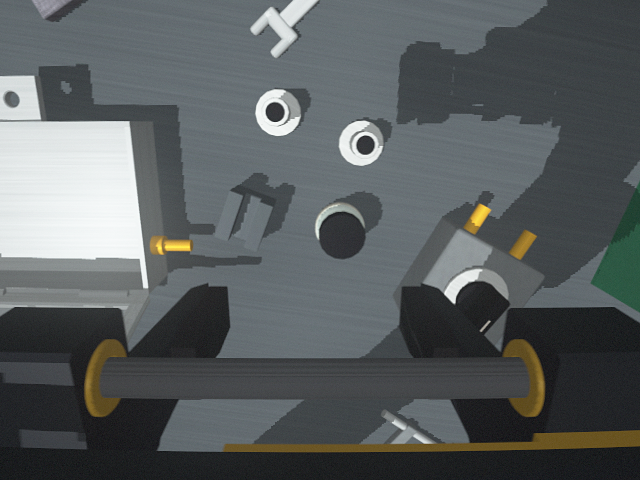

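Run:
```python
from h import *
print(atz('w1',275,111.5,.042),atz('w1',366,144.5,.042))
B=atz('w1',275,111.5,.042)
to([B[0],B[1],.10])
print(box(.02,-.04),box(.02,.04))
```

```text
[ 0.6616 -0.1533  0.042 ] [ 0.6461 -0.2423  0.042 ]
pos [ 0.5864 -0.198   0.2965] units [ 2.04 -0.79  4.91] norm 5.38 F [ 0.5 -0.3  0.3] w 0.0742
[0.55841141 0.0347841 ] [0.54480587 0.11361867]
```

>>> {"method": "step_arm", "body": {
  "plan": [
    [[0.5,-0.2,0.8],[0,0,0],0.2],
    [[0.5,-0.2,0.8],[0,0,0],0.2],
    [[0.5,-0.2,0.8],[0,0,0],0.2],
    [[0.5,-0.2,0.8],[0,0,0],0.2],
    [[0,0,0.8],[0,0,0],0.2],
    [[0,0,0.8],[0,0,0],0.2],
    [[0,0,0],[0,0,0],0.2],
    [[0,0,0],[0,0,0],0.2]
  ]
}}

```text
clock: 6.6
ee_pos: [0.6597, -0.1489, 0.1056]
ee_rot: [[0.985, 0.171, -0.001], [0.171, -0.985, 0.001], [-0.001, -0.001, -1.0]]
wrist_force: [0.0, -0.4, 0.4]
grip_width: 0.0528
grip_force: 0.0
```

Run:
```python
from h import *
to([.6618,-.1535,.034])
grab('scene','scene2');a=cv2.imread('pics/scene2.png')
p=proj('scene2',(.662,-.154,.04))[0].astype(int);print(p)
grab('side','side2')
```

```text
pos [ 0.6597 -0.1489  0.1056] units [0.03 0.12 1.79] norm 1.79 F [ 0.  -0.4  0.4] w 0.0528
[338 306]
```

>>> {"method": "step_arm", "body": {
  "plan": [
    [[0.03,0.12,0.3],[0,0,0],0.2],
    [[0,0,0.5],[0,0,0],0.2],
    [[0,0,0.5],[0,0,0],0.2],
    [[0,0,0.48],[0,0,0],0.2],
    [[0,0,0],[0,0,0],0.2],
    [[0,0,0],[0,0,0],-1],
    [[0,0,0],[0,0,0],-1],
    [[0,0,0],[0,0,0],-1],
    [[0,0,0],[0,0,0],-1],
    [[0,0,0],[0,0,0],-1]
  ],
  "squeeze": 20
}}

```text
clock: 7.7
ee_pos: [0.6626, -0.1544, 0.0352]
ee_rot: [[0.985, 0.17, 0.002], [0.17, -0.985, 0.0], [0.002, 0.0, -1.0]]
wrist_force: [-0.9, 1.1, 4.4]
grip_width: 0.0253
grip_force: 20.0
```

Run:
```python
from h import *
to([*box(.01,-.045),.13])
```

```text
pos [ 0.6626 -0.1544  0.0352] units [-2.01 -4.98 -2.37] norm 5.87 F [-0.9  1.1  4.4] w 0.0253
```

>>> {"method": "step_arm", "body": {
  "plan": [
    [[0,0,-0.6],[0,0,0],-1],
    [[0,0,-0.6],[0,0,0],-1],
    [[0,0,-0.6],[0,0,0],-1],
    [[0,0,-0.6],[0,0,0],-1],
    [[-0.2,-0.6,0],[0,0,0],-1],
    [[-0.3,-0.7,0],[0,0,0],-1],
    [[-0.3,-0.7,0],[0,0,0],-1],
    [[-0.3,-0.7,0],[0,0,0],-1],
    [[-0.3,-0.7,0],[0,0,0],-1],
    [[-0.3,-0.7,0],[0,0,0],-1],
    [[-0.3,-0.7,0],[0,0,0],-1],
    [[0,-0.2,0],[0,0,0],-1]
  ]
}}

```text
clock: 8.9
ee_pos: [0.5463, 0.0324, 0.13]
ee_rot: [[0.985, 0.175, -0.003], [0.175, -0.985, 0.002], [-0.003, -0.002, -1.0]]
wrist_force: [-0.0, 0.7, -2.4]
grip_width: 0.0253
grip_force: 20.0
```

>>> {"method": "step_arm", "body": {
  "plan": [
    [[0,0,0.5],[0,0,0],-1],
    [[0,0,0.5],[0,0,0],-1],
    [[0,0,0.5],[0,0,0],-1],
    [[0,0,0.4],[0,0,0],-1],
    [[0,0,0.2],[0,0,0],-1],
    [[0,0,0],[0,0,0],-1],
    [[0,0,0],[0,0,0],-1]
  ]
}}

```text
clock: 9.6
ee_pos: [0.5496, 0.0285, 0.0465]
ee_rot: [[0.985, 0.17, 0.001], [0.17, -0.985, -0.0], [0.001, 0.0, -1.0]]
wrist_force: [0.3, -0.1, -1.7]
grip_width: 0.0252
grip_force: 20.0
```

Run:
```python
from h import *
to([*box(.01,-.045),.0415])
```

```text
pos [0.5496 0.0285 0.0465] units [-0.01  0.01  0.12] norm 0.12 F [ 0.3 -0.1 -1.7] w 0.0252
```

>>> {"method": "step_arm", "body": {
  "plan": [
    [[0,0,0.1],[0,0,0],-1],
    [[0,0,0.06],[0,0,0],-1],
    [[0,0,0],[0,0,0],-1],
    [[0,0,0],[0,0,0],0.2],
    [[0,0,0],[0,0,0],0.2],
    [[0,0,0],[0,0,0],0.2],
    [[0,0,-0.4],[0,0,0],0.2],
    [[0,0,-0.7],[0,0,0],0.2],
    [[0,0,-0.7],[0,0,0],0.2],
    [[0,0,-0.7],[0,0,0],0.2],
    [[0,0,-0.3],[0,0,0],0.2]
  ]
}}

```text
clock: 10.7
ee_pos: [0.5501, 0.0289, 0.154]
ee_rot: [[0.985, 0.17, 0.004], [0.17, -0.985, 0.0], [0.004, 0.0, -1.0]]
wrist_force: [0.2, 0.5, -1.0]
grip_width: 0.0529
grip_force: 0.0
```

Run:
```python
from h import *
to([.6461,-.2423,.13])
```

```text
pos [0.5501 0.0289 0.154 ] units [1.21 7.09 0.61] norm 7.22 F [ 0.2  0.5 -1. ] w 0.0529
```

>>> {"method": "step_arm", "body": {
  "plan": [
    [[0,0.6,0],[0,0,0],0.2],
    [[0.0,0.8,0],[0,0,0],0.2],
    [[0.0,0.8,0],[0,0,0],0.2],
    [[0.0,0.8,0],[0,0,0],0.2],
    [[0.0,0.8,0],[0,0,0],0.2],
    [[0.0,0.8,0],[0,0,0],0.2],
    [[0.0,0.8,0],[0,0,0],0.2],
    [[0.0,0.8,0],[0,0,0],0.2],
    [[0,0.8,0],[0,0,0],0.2],
    [[0,0,0],[0,0,0],0.2],
    [[0,0,0],[0,0,0],0.2]
  ]
}}

```text
clock: 11.8
ee_pos: [0.5959, -0.2476, 0.1507]
ee_rot: [[0.986, 0.169, -0.001], [0.169, -0.986, 0.001], [-0.001, -0.001, -1.0]]
wrist_force: [0.4, 1.0, 0.8]
grip_width: 0.0528
grip_force: 0.0
```

Run:
```python
from h import *
grab('wrist','w2');print(proj('w2',[(.6461,-.2423,.042)]))
grab('scene','scene3');a=cv2.imread('pics/scene0.png',0);b=cv2.imread('pics/scene3.png',0)
t=a[315:350,285:317];r=cv2.matchTemplate(b[280:385,230:400],t,cv2.TM_CCOEFF_NORMED);m=cv2.minMaxLoc(r);print(m[1],m[3][0]+230-285,m[3][1]+280-315)
to([.6461,-.2423,.1])
```

```text
[[319.7 160.4]]
0.7705478668212891 0 0
pos [ 0.5965 -0.2452  0.1511] units [1.24 0.15 1.28] norm 1.78 F [0.6 0.1 0.6] w 0.053
```

>>> {"method": "step_arm", "body": {
  "plan": [
    [[0.6,0.07,0],[0,0,0],0.2],
    [[0.64,0.08,0.4],[0,0,0],0.2],
    [[0,0,0.6],[0,0,0],0.2],
    [[0,0,0.6],[0,0,0],0.2],
    [[0,0,0.6],[0,0,0],0.2],
    [[0,0,0.5],[0,0,0],0.2],
    [[0,0,0.17],[0,0,0],0.2],
    [[0,0,0],[0,0,0],-1],
    [[0,0,0],[0,0,0],-1],
    [[0,0,0],[0,0,0],-1],
    [[0,0,0],[0,0,0],-1],
    [[0,0,0],[0,0,0],-1]
  ]
}}

```text
clock: 13.1
ee_pos: [0.6474, -0.2441, 0.0382]
ee_rot: [[0.985, 0.17, 0.002], [0.17, -0.985, 0.0], [0.002, -0.0, -1.0]]
wrist_force: [-1.0, 2.6, 5.2]
grip_width: 0.0251
grip_force: 20.0
```

Run:
```python
from h import *
to([*box(.01,.045),.14])
```

```text
pos [ 0.6474 -0.2441  0.0382] units [-1.25 -9.37 -2.55] norm 9.79 F [-1.   2.6  5.2] w 0.0251
```

>>> {"method": "step_arm", "body": {
  "plan": [
    [[0,0,-0.65],[0,0,0],-1],
    [[0,0,-0.65],[0,0,0],-1],
    [[0,0,-0.65],[0,0,0],-1],
    [[0,0,-0.65],[0,0,0],-1],
    [[-0.1,-0.7,0],[0,0,0],-1],
    [[-0.1,-0.8,0],[0,0,0],-1],
    [[-0.15,-0.9,0],[0,0,0],-1],
    [[-0.15,-0.9,0],[0,0,0],-1],
    [[-0.15,-0.9,0],[0,0,0],-1],
    [[-0.15,-0.9,0],[0,0,0],-1],
    [[-0.15,-0.9,0],[0,0,0],-1],
    [[-0.1,-0.9,0],[0,0,0],-1]
  ]
}}

```text
clock: 14.3
ee_pos: [0.5574, 0.0209, 0.141]
ee_rot: [[0.986, 0.17, -0.0], [0.17, -0.986, -0.001], [-0.0, 0.001, -1.0]]
wrist_force: [-0.4, 0.7, -1.6]
grip_width: 0.0254
grip_force: 20.0
```

>>> {"method": "step_arm", "body": {
  "plan": [
    [[-0.1,-0.9,0],[0,0,0],-1],
    [[-0.1,-0.9,0],[0,0,0],-1],
    [[0,-0.5,0],[0,0,0],-1],
    [[0,0,0],[0,0,0],-1],
    [[0,0,0],[0,0,0],-1]
  ]
}}

```text
clock: 14.8
ee_pos: [0.5348, 0.1089, 0.1409]
ee_rot: [[0.985, 0.17, 0.0], [0.17, -0.985, -0.001], [0.0, 0.001, -1.0]]
wrist_force: [-0.1, -0.6, -2.3]
grip_width: 0.0257
grip_force: 20.0
```

Run:
```python
from h import *
to([*box(.01,.045),.044])
grab('scene','scene4')
```

```text
pos [0.5348 0.1089 0.1409] units [ 0.02 -0.2   2.42] norm 2.43 F [-0.1 -0.6 -2.3] w 0.0257
```

>>> {"method": "step_arm", "body": {
  "plan": [
    [[0,-0.2,0.5],[0,0,0],-1],
    [[0,0,0.6],[0,0,0],-1],
    [[0,0,0.6],[0,0,0],-1],
    [[0,0,0.5],[0,0,0],-1],
    [[0,0,0.2],[0,0,0],-1],
    [[0,0,0.05],[0,0,0],-1],
    [[0,0,0],[0,0,0],-1],
    [[0,0,0],[0,0,0],-1]
  ]
}}

```text
clock: 15.65
ee_pos: [0.5341, 0.1165, 0.0434]
ee_rot: [[0.986, 0.169, 0.001], [0.169, -0.986, -0.0], [0.001, 0.0, -1.0]]
wrist_force: [0.4, 0.9, -2.7]
grip_width: 0.0252
grip_force: 20.0
```

>>> {"method": "step_arm", "body": {
  "plan": [
    [[0,0,0],[0,0,0],0.2],
    [[0,0,0],[0,0,0],0.2],
    [[0,0,0],[0,0,0],0.2],
    [[0,0,-0.4],[0,0,0],0.2],
    [[0,0,-0.7],[0,0,0],0.2],
    [[0,0,-0.7],[0,0,0],0.2],
    [[0,0,-0.7],[0,0,0],0.2],
    [[0,0,-0.9],[0,0,0],0.2],
    [[0,0,-0.9],[0,0,0],0.2],
    [[0,0,0],[0,0,0],0.2],
    [[0,0,0],[0,0,0],0.2]
  ]
}}

```text
clock: 16.75
ee_pos: [0.5335, 0.1175, 0.2155]
ee_rot: [[0.985, 0.17, 0.002], [0.17, -0.985, 0.0], [0.002, -0.0, -1.0]]
wrist_force: [-0.5, -0.1, 0.1]
grip_width: 0.0527
grip_force: 0.0
```

Run:
```python
from h import *
grab('wrist','w3');grab('scene','scene5');grab('side','side5')
a=cv2.imread('pics/scene5.png')[80:380,200:500];b=cv2.imread('pics/side5.png')[130:430,120:420]
cv2.imwrite('pics/c5.png',np.hstack([cv2.resize(a,(400,400)),cv2.resize(b,(400,400))]))
to([0.5375,.3819,.2])
```

```text
pos [0.5323 0.1172 0.2136] units [ 1.26 -6.5   0.33] norm 6.63 F [-0.3 -0.2 -0.8] w 0.0527
```

View pics/c5.png

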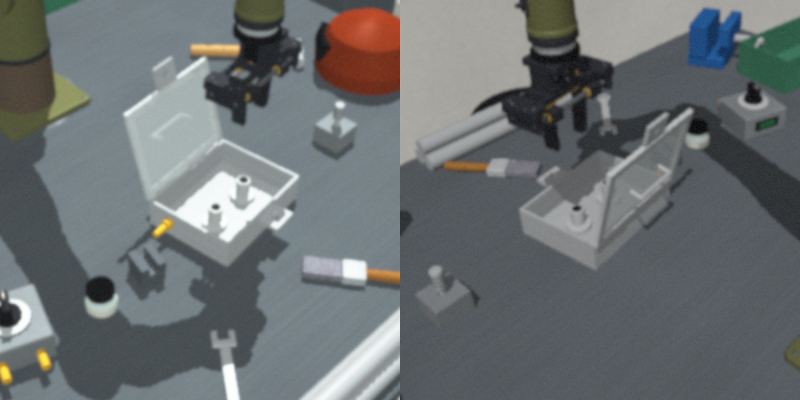

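Run:
```python
from h import *
print(manip.read_state()['joint_positions'].round(2))
# tab in side5: tab hole prediction per angle
for a in(1.7,1.8,1.9,2.05):
    p=box(-.085+.19*np.cos(a),0);print(a,proj('scene5',[*p,.0555+.19*np.sin(a)]),proj('side5',[*p,.0555+.19*np.sin(a)]), p)
p=box(-.095,0);to([*p,.33])
cv2.imwrite('pics/c6.png',cv2.resize(cv2.imread('pics/scene5.png')[110:210,270:390],(720,600)))
```

```text
[-0.23  0.64 -0.11  1.85  0.11  0.65 -1.81]
1.7 [[333.3 137.9]] [[300.3 220.6]] [0.42401445 0.05218074]
1.8 [[326.7 136.3]] [[307.8 224.6]] [0.40559875 0.04900249]
1.9 [[320.3 135.5]] [[315.3 229.2]] [0.38760809 0.0458976 ]
2.05 [[311.4 135.7]] [[326.2 237.6]] [0.36181066 0.04144539]
pos [0.5323 0.1172 0.2136] units [-2.59  1.14 -2.9 ] norm 4.05 F [-0.3 -0.2 -0.8] w 0.0527
```

View pics/c6.png

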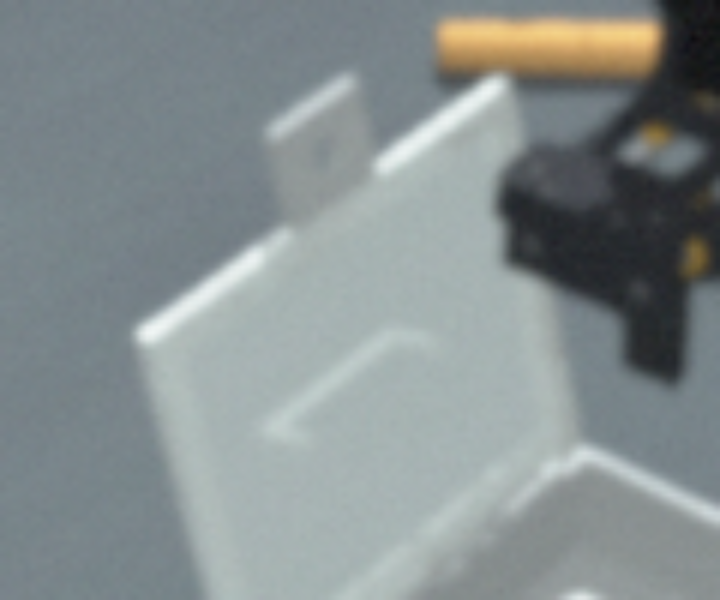

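>>> {"method": "step_arm", "body": {
  "plan": [
    [[0,0,-0.4],[0,0,0.091],1],
    [[0,0,-0.4],[0,0,0.091],1],
    [[0,0,-0.4],[0,0,0.091],1],
    [[0,0,-0.4],[0,0,0.091],1],
    [[0,0,-0.4],[0,0,0.091],1],
    [[0,0,-0.4],[0,0,0.091],1],
    [[0,0,-0.3],[0,0,0.091],1],
    [[0,0,-0.2],[0,0,0.091],1],
    [[0,0,0],[0,0,0.091],1],
    [[0,0,0],[0,0,0.091],1],
    [[0,0,0],[0,0,0.091],1],
    [[0,0,0],[0,0,0],1]
  ]
}}

```text
clock: 18.1
ee_pos: [0.533, 0.1169, 0.3295]
ee_rot: [[0.167, -0.986, -0.001], [-0.986, -0.167, -0.007], [0.006, 0.002, -1.0]]
wrist_force: [0.1, 0.2, -0.0]
grip_width: 0.0881
grip_force: 0.0
```

Run:
```python
from h import *
to([*box(-.085-.02,0),.33])
```

```text
pos [0.533  0.1169 0.3295] units [1.14 2.85 0.  ] norm 3.07 F [ 0.1  0.2 -0. ] w 0.0881
```

>>> {"method": "step_arm", "body": {
  "plan": [
    [[0.19,0.5,0],[0,0,0],1],
    [[0.19,0.53,0],[0,0,0],1],
    [[0.19,0.53,0],[0,0,0],1],
    [[0.19,0.53,0],[0,0,0],1],
    [[0.19,0.53,0],[0,0,0],1],
    [[0.19,0.53,0],[0,0,0],1],
    [[0,0,0],[0,0,0],1],
    [[0,0,0],[0,0,0],1]
  ]
}}

```text
clock: 18.9
ee_pos: [0.4169, 0.0517, 0.3306]
ee_rot: [[0.172, -0.985, -0.0], [-0.985, -0.172, 0.001], [-0.001, 0.0, -1.0]]
wrist_force: [0.7, 0.4, -0.4]
grip_width: 0.0881
grip_force: 0.0
```

Run:
```python
from h import *
to([*box(-.085-.032,0),.252])
grab('wrist','w4')
```

```text
pos [0.4169 0.0517 0.3306] units [0.02 0.01 1.97] norm 1.97 F [ 0.7  0.4 -0.4] w 0.0881
```

View pics/w4.png

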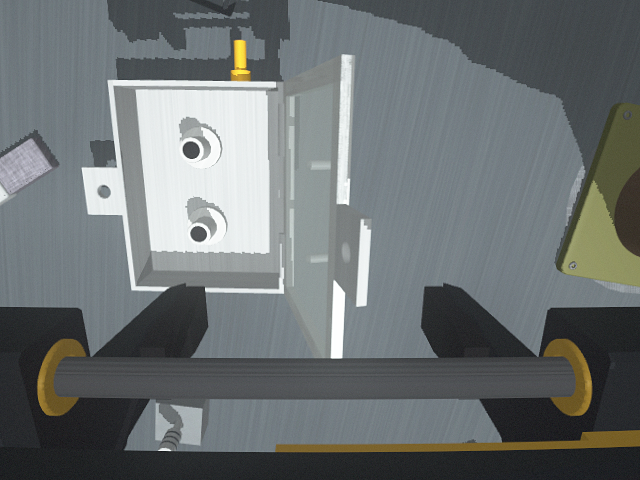

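Run:
```python
from h import *
print('lug',atz('w4',104,191.5,.05), box(.105,0))
for a in(1.75,1.84,1.92):
  p=[[*box(-.085+d*np.cos(a),s),.0555+d*np.sin(a)] for d,s in((.21,.025),(.21,-.025),(.17,-.11),(.17,.11))];print(a,proj('w4',p).tolist())
print(proj('w4',[[*manip.read_state()['ee_pos'][:2],.258]]))
for q in((180,407),(172,433)):print(atz('w4',*q,.09))
```

```text
lug [0.6347 0.0868 0.05  ] [0.63537037 0.08865728]
1.75 [[324.7, 306.4], [325.8, 217.0], [312.3, 49.6], [311.8, 390.8]]
1.84 [[357.7, 303.0], [361.0, 215.2], [339.1, 50.8], [332.7, 387.7]]
1.92 [[384.8, 299.1], [389.9, 213.1], [361.4, 52.2], [350.3, 384.0]]
[[312.9 261.9]]
[0.5246 0.3085 0.09  ]
[0.5313 0.3467 0.09  ]
```

>>> {"method": "step_arm", "body": {
  "plan": [
    [[0,0,0.6],[0,0,0],1],
    [[0,0,0.7],[0,0,0],1],
    [[0,0,0.65],[0,0,0],1],
    [[0,0,0],[0,0,0],1],
    [[0,-0.23,0],[0,0,0],1],
    [[0,-0.23,0],[0,0,0],1],
    [[0,-0.23,0],[0,0,0],1],
    [[0,-0.23,0],[0,0,0],1],
    [[0,-0.21,-0.03],[0,0,0],1],
    [[0,-0.21,-0.03],[0,0,0],1],
    [[0,-0.21,-0.03],[0,0,0],1],
    [[0,-0.21,-0.03],[0,0,0],1]
  ]
}}

```text
clock: 20.15
ee_pos: [0.4868, 0.0632, 0.2576]
ee_rot: [[0.169, -0.986, -0.0], [-0.986, -0.169, -0.0], [0.0, 0.0, -1.0]]
wrist_force: [-2.0, -0.9, -2.3]
grip_width: 0.0881
grip_force: 1.2
```

>>> {"method": "step_arm", "body": {
  "plan": [
    [[0,-0.31,0.02],[0,0,0],1],
    [[0,-0.31,0.02],[0,0,0],1],
    [[0,-0.31,0.02],[0,0,0],1],
    [[0,-0.31,0.03],[0,0,0],1],
    [[0,-0.32,0.1],[0,0,0],1],
    [[0,-0.32,0.12],[0,0,0],1],
    [[0,-0.32,0.14],[0,0,0],1],
    [[0,-0.32,0.16],[0,0,0],1]
  ]
}}

```text
clock: 20.95
ee_pos: [0.5866, 0.0801, 0.2332]
ee_rot: [[0.169, -0.986, 0.001], [-0.986, -0.169, -0.0], [0.0, -0.0, -1.0]]
wrist_force: [-1.9, -1.1, 0.7]
grip_width: 0.088
grip_force: 0.8
```

Run:
```python
from h import *
to([*box(-.085+.139,0),.233]);grab('side','side6');grab('scene','scene6')
a=cv2.imread('pics/scene6.png')[80:380,200:500];b=cv2.imread('pics/side6.png')[130:430,120:420]
cv2.imwrite('pics/c7.png',np.hstack([cv2.resize(a,(400,400)),cv2.resize(b,(400,400))]))
```

```text
pos [0.5866 0.0801 0.2332] units [-0.    0.04  0.  ] norm 0.04 F [-1.9 -1.1  0.7] w 0.088
```

View pics/c7.png

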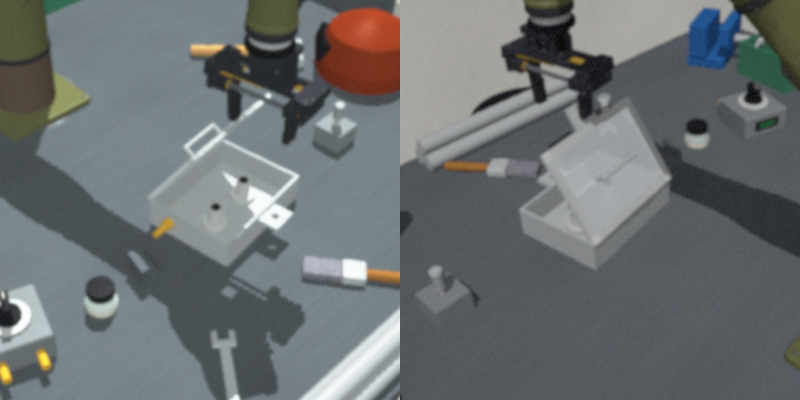

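Cover is at about 1.0 rad and following the back finger; flanges still stand. Continue.

>>> {"method": "step_arm", "body": {
  "plan": [
    [[0,-0.27,0.19],[0,0,0],1],
    [[0,-0.27,0.21],[0,0,0],1],
    [[0,-0.27,0.23],[0,0,0],1],
    [[0,-0.26,0.25],[0,0,0],1],
    [[0,-0.22,0.27],[0,0,0],1],
    [[0,-0.2,0.28],[0,0,0],1],
    [[0,-0.18,0.29],[0,0,0],1],
    [[0,-0.16,0.3],[0,0,0],1],
    [[0,-0.11,0.29],[0,0,0],1],
    [[0,-0.1,0.29],[0,0,0],1],
    [[0,-0.09,0.29],[0,0,0],1]
  ]
}}

```text
clock: 22.15
ee_pos: [0.6696, 0.0946, 0.1167]
ee_rot: [[0.169, -0.986, -0.0], [-0.986, -0.169, 0.0], [-0.0, 0.0, -1.0]]
wrist_force: [-0.7, -0.4, 0.5]
grip_width: 0.0884
grip_force: 0.4
```

>>> {"method": "step_arm", "body": {
  "plan": [
    [[0,-0.04,0.3],[0,0,0],1],
    [[0,-0.04,0.3],[0,0,0],1],
    [[0,-0.04,0.2],[0,0,0],1],
    [[0,0,0.1],[0,0,0],1],
    [[0,0,0.0],[0,0,0],1]
  ]
}}

```text
clock: 22.65
ee_pos: [0.6741, 0.0954, 0.0815]
ee_rot: [[0.169, -0.986, -0.0], [-0.986, -0.169, 0.0], [-0.0, 0.0, -1.0]]
wrist_force: [0.3, -0.1, 0.3]
grip_width: 0.088
grip_force: 0.0
```

Run:
```python
from h import *
to([*box(-.085+.229,0),.0805])
```

```text
pos [0.6741 0.0954 0.0815] units [0.   0.01 0.03] norm 0.03 F [ 0.3 -0.1  0.3] w 0.088
```

>>> {"method": "step_arm", "body": {
  "plan": [
    [[0,0,0.05],[0,0,0],1],
    [[0,0,0.05],[0,0,0],1],
    [[0,0,0],[0,0,0],1]
  ]
}}

```text
clock: 22.95
ee_pos: [0.6745, 0.0952, 0.0809]
ee_rot: [[0.169, -0.986, 0.001], [-0.986, -0.169, 0.001], [-0.001, -0.001, -1.0]]
wrist_force: [-4.4, 1.0, 17.4]
grip_width: 0.088
grip_force: 9.0
```

>>> {"method": "step_arm", "body": {
  "plan": [
    [[0,0,-0.3],[0,0,0],1],
    [[0,0,-0.8],[0,0,0],1],
    [[0,0,-0.8],[0,0,0],1],
    [[0,0,-0.8],[0,0,0],1],
    [[0,0.4,-0.8],[0,0,0],1],
    [[-0.5,0.4,0],[0,0,0],1],
    [[-0.5,0,0],[0,0,0],1],
    [[-0.5,0,0],[0,0,0],1],
    [[0,0,0],[0,0,0],1],
    [[0,0,0],[0,0,0],1]
  ]
}}

```text
clock: 23.95
ee_pos: [0.6326, 0.1486, 0.2178]
ee_rot: [[0.169, -0.986, 0.0], [-0.986, -0.169, -0.001], [0.001, -0.0, -1.0]]
wrist_force: [-0.4, -1.4, -0.4]
grip_width: 0.088
grip_force: 0.0
```

Run:
```python
from h import *
a=grab('wrist','w5');p=proj('w5',[[*box(.105,0),.0615]]);print(p)
u,v=p[0].astype(int);g=cv2.cvtColor(a,cv2.COLOR_RGB2GRAY)
u0,v0=max(u-50,0),max(v-50,0)
cr=g[v0:v0+100,u0:u0+100];_,t=cv2.threshold(cr,0,255,cv2.THRESH_BINARY_INV+cv2.THRESH_OTSU)
n,l,s,c=cv2.connectedComponentsWithStats(t)
for i in range(1,n):
    if 40<s[i,4]<3000: q=c[i]+[u0,v0];print(s[i],q,atz('w5',*q,.0615))
print(proj('w5',[[.5375,.3819,.089]]));to([.5375,.3819,.2]);print(box(.105,0))
```

```text
[[324.7 141.3]]
[[376.5 507.9]]
pos [0.6328 0.1476 0.2179] units [-6.18  1.37  0.44] norm 6.34 F [ 0.1 -0.6 -0.2] w 0.0881
[0.63537037 0.08865728]
```

Run:
```python
from h import *
a=cv2.imread('pics/w5.png',0)
P=proj('w5',[[*box(.105,0),.0615],[*box(.112,0),.0615]]);print(P)
cr=a[80:220,250:410]
c=cv2.HoughCircles(cv2.GaussianBlur(cr,(3,3),0),cv2.HOUGH_GRADIENT,1,15,param1=80,param2=12,minRadius=12,maxRadius=28)
for x,y,r in c[0][:6]: print(x+250,y+80,r,atz('w5',x+250,y+80,.0615))
for v in range(100,190,6): print(v,a[v,270:390:6])
```

```text
[[324.7 141.3]
 [314.7 141.3]]Traceback (most recent call last):
  File "<stdin>", line 6, in <module>
TypeError: 'NoneType' object is not subscriptable
```

Run:
```python
from h import *
a=cv2.imread('pics/w5.png',0)
for v in range(112,178,3): print(v,a[v,290:362:4])
```

```text
112 [ 71  68 134 136 135 141 137 138 139 141 142 138 138 138 140 134 214 232]
115 [ 75  63 138 135 134 139 138 139 139 140 142 139 140 137 139 134 213 232]
118 [ 72  68 134 135 133 140 138 139 138 139 144 137 137 139 141 186 199 233]
121 [ 71  65 128 133 136 139 136 139 139 140 143 142 138 138 143 185 196 234]
124 [ 72  67 178 137 132 180 138 140 136 138 144 137 135 141 140 186 206 232]
127 [ 70  67 215 219 222 224 136 140 114 112 137 135 192 138 178 182 199 232]
130 [ 71  69 216 218 216 221 135  92  78  81  91 136 217 225 223 220 215 232]
133 [ 70  72 216 219 216 220 193  74  77  80  76 119 217 220 222 220 215 233]
136 [ 74  70 218 219 216 221 173  81  82  80  80 132 217 220 222 221 228 233]
139 [110  72 218 216 216 222 171  94  88  81  87 136 219 220 222 221 227 233]
142 [107 108 216 219 216 220 200 115 103  79  79 156 217 221 222 221 239 233]
145 [105 107 217 218 216 221 222 134 103  78 125 221 216 220 223 220 238 234]
148 [107 108 216 218 217 221 218 220 152 148 211 221 218 221 222 222 237 234]
151 [107 108 215 218 216 222 218 220 219 222 222 221 217 220 225 219 238 234]
154 [109 107 216 218 217 220 219 220 221 222 221 221 219 223 223 223 239 234]
157 [111 106 217 218 218 220 218 222 221 222 222 221 217 222 224 223 239 235]
160 [109 112 217 217 219 221 220 222 219 222 222 222 219 221 225 224 238 236]
163 [109 108 217 218 217 222 221 223 219 222 221 221 219 221 225 224 237 235]
166 [108 110 213 216 216 219 220 222 219 223 221 222 219 221 225 223 238 236]
169 [110 107 216 218 217 220 220 221 220 222 223 221 219 221 226 224 237 236]
172 [110 109 216 220 220 222 225 224 222 226 225 223 222 223 226 198 238 237]
175 [106 110 105 109 112 113 111 111  77  82  79  80  79  81  98 101 237 236]
```

Run:
```python
from h import *
print(atz('w5',324.3,138.3,.0615))
to([.5375,.3819,.2])
```

```text
[0.636  0.0867 0.0615]
pos [0.6328 0.1476 0.2179] units [-6.18  1.37  0.44] norm 6.34 F [ 0.1 -0.6 -0.2] w 0.0881
```

>>> {"method": "step_arm", "body": {
  "plan": [
    [[-0.6,0.1,0],[0,0,0],0.2],
    [[-0.8,0.15,0],[0,0,0],0.2],
    [[-0.8,0.15,0],[0,0,0],0.2],
    [[-0.8,0.15,0],[0,0,0],0.2],
    [[-0.8,0.15,0],[0,0,0],0.2],
    [[-0.8,0.15,0],[0,0,0],0.2],
    [[-0.8,0.15,0],[0,0,0],0.2],
    [[-0.8,0.15,0],[0,0,0],0.2],
    [[-0.8,0.15,0],[0,0,0],0.2],
    [[-0.7,0.1,0],[0,0,0],0.2],
    [[0,0,0],[0,0,0],0.2],
    [[0,0,0],[0,0,0],0.2]
  ]
}}

```text
clock: 25.2
ee_pos: [0.502, 0.3579, 0.2218]
ee_rot: [[0.27, -0.963, 0.005], [-0.963, -0.27, 0.025], [-0.023, -0.012, -1.0]]
wrist_force: [0.5, -1.4, 0.1]
grip_width: 0.0528
grip_force: 0.0
```

Run:
```python
from h import *
grab('wrist','w6');print(proj('w6',[[.5375,.3819,.089],[.54,.377,.04]]))
cv2.imwrite('pics/c8.png',cv2.resize(cv2.imread('pics/w6.png')[80:280,220:440],(660,600)))
to([.5375,.3819,.2])
```

```text
[[257.5 246.2]
 [264.8 220.2]]
pos [0.5023 0.3575 0.2218] units [-0.34 -1.01  0.57] norm 1.2 F [-0.2 -0.3  0.3] w 0.0531
```

View pics/c8.png

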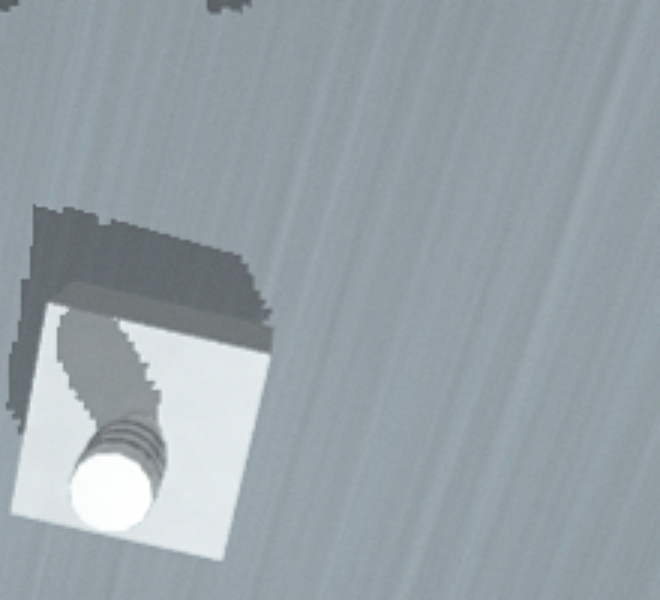

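Run:
```python
from h import *
print(atz('w6',220+111/3,80+491/3,.089))
s=manip.read_state();print(s['joint_positions'].round(3),s['qd'].round(3))
print([atz('w6',220+a/3,80+b/3,.04) for a,b in((46,303),(270,352),(222,559),(12,515))])
```

```text
[0.5382 0.3802 0.089 ]
[-1.194  0.984  1.103  1.681 -0.999  1.121 -2.654] [ 0.008  0.003  0.003  0.    -0.002  0.004  0.001]
[array([0.5698, 0.3523, 0.04  ]), array([0.5099, 0.3489, 0.04  ]), array([0.5071, 0.4091, 0.04  ]), array([0.5663, 0.4125, 0.04  ])]
```

```bash
cat >> h.py <<'E'
from scipy.spatial.transform import Rotation as Ro
def rot(yaw):
    s=manip.read_state();c,n=np.cos(yaw),np.sin(yaw)
    T=np.array([[c,n,0],[n,-c,0],[0,0,-1]]);v=Ro.from_matrix(np.array(s['ee_rot']).T@T).as_rotvec()/(np.pi/2)
    print('turn',v.round(3),'j',np.array(s['joint_positions']).round(2))
E
python3 - <<'E'
from h import *
rot(TH)
E
```

```text
turn [-0.017  0.006 -0.935] j [-1.19  0.98  1.1   1.68 -1.    1.12 -2.65]
```

>>> {"method": "step_arm", "body": {
  "plan": [
    [[0,0,0],[0,0,-0.085],0.2],
    [[0,0,0],[0,0,-0.085],0.2],
    [[0,0,0],[0,0,-0.085],0.2],
    [[0,0,0],[0,0,-0.085],0.2],
    [[0,0,0],[0,0,-0.085],0.2],
    [[0,0,0],[0,0,-0.085],0.2],
    [[0,0,0],[0,0,-0.085],0.2],
    [[0,0,0],[0,0,-0.085],0.2],
    [[0,0,0],[0,0,-0.085],0.2],
    [[0,0,0],[0,0,-0.085],0.2],
    [[0,0,0],[0,0,-0.085],0.2],
    [[0,0,0],[0,0,0],0.2]
  ]
}}

```text
clock: 26.45
ee_pos: [0.5025, 0.3573, 0.2219]
ee_rot: [[0.986, 0.17, 0.005], [0.169, -0.985, 0.026], [0.009, -0.025, -1.0]]
wrist_force: [-0.2, -0.5, 0.1]
grip_width: 0.0534
grip_force: 0.0
```

Run:
```python
from h import *
rot(TH);to([.538,.381,.14])
```

```text
turn [-0.016 -0.006 -0.   ] j [-1.07  0.83  0.74  1.67 -0.72  0.91 -1.43]
pos [0.5025 0.3573 0.2219] units [ 0.96 -0.38  2.07] norm 2.31 F [-0.2 -0.5  0.1] w 0.0534
```

>>> {"method": "step_arm", "body": {
  "plan": [
    [[0.2,-0.1,0],[-0.016,-0.006,0],0.2],
    [[0.3,-0.1,0],[0,0,0],0.2],
    [[0.3,-0.1,0.3],[0,0,0],0.2],
    [[0.16,-0.08,0.4],[0,0,0],0.2],
    [[0,0,0.6],[0,0,0],0.2],
    [[0,0,0.6],[0,0,0],0.2],
    [[0,0,0],[0,0,0],0.2],
    [[0,0,0],[0,0,0],0.2]
  ]
}}

```text
clock: 27.25
ee_pos: [0.5364, 0.3796, 0.1453]
ee_rot: [[0.985, 0.17, -0.002], [0.17, -0.985, -0.002], [-0.002, 0.002, -1.0]]
wrist_force: [-0.8, 0.2, -0.4]
grip_width: 0.0528
grip_force: 0.0
```

Run:
```python
from h import *
rot(TH);to([.538,.381,.077])
```

```text
turn [ 0.001  0.001 -0.   ] j [-1.02  0.98  0.69  1.58 -0.76  0.87 -1.44]
pos [0.5364 0.3796 0.1453] units [ 0.05 -0.03  1.71] norm 1.71 F [-0.8  0.2 -0.4] w 0.0528
```

>>> {"method": "step_arm", "body": {
  "plan": [
    [[0.05,-0.03,0.3],[0,0,0],0.2],
    [[0,0,0.5],[0,0,0],0.2],
    [[0,0,0.5],[0,0,0],0.2],
    [[0,0,0.4],[0,0,0],0.2],
    [[0,0,0],[0,0,0],0.2],
    [[0,0,0],[0,0,0],0.2]
  ]
}}

```text
clock: 27.85
ee_pos: [0.5385, 0.3818, 0.078]
ee_rot: [[0.985, 0.171, -0.0], [0.171, -0.985, -0.001], [-0.0, 0.0, -1.0]]
wrist_force: [1.0, 0.5, -0.3]
grip_width: 0.0527
grip_force: 0.0
```

>>> {"method": "step_arm", "body": {
  "plan": [
    [[0,0,0],[0,0,0],-1],
    [[0,0,0],[0,0,0],-1],
    [[0,0,0],[0,0,0],-1],
    [[0,0,0],[0,0,0],-1],
    [[0,0,0],[0,0,0],-1]
  ],
  "squeeze": 25
}}

```text
clock: 28.35
ee_pos: [0.5382, 0.3818, 0.078]
ee_rot: [[0.985, 0.172, -0.001], [0.172, -0.985, -0.0], [-0.001, 0.0, -1.0]]
wrist_force: [-0.4, 0.8, 1.6]
grip_width: 0.0193
grip_force: 24.9
```

>>> {"method": "step_arm", "body": {
  "plan": [
    [[0,0,-0.2],[0,0,0],-1],
    [[0,0,-0.5],[0,0,0],-1],
    [[0,0,-0.5],[0,0,0],-1],
    [[0,0,-0.5],[0,0,0],-1],
    [[0,0,-0.6],[0,0,0],-1],
    [[0.1,0.4,0],[0,0,0],-1],
    [[0.1,0.7,0],[0,0,0],-1],
    [[0.1,0.7,0],[0,0,0],-1],
    [[0.1,0.7,0],[0,0,0],-1],
    [[0.1,0.7,0],[0,0,0],-1],
    [[0.1,0.7,0],[0,0,0],-1],
    [[0.1,0.7,0],[0,0,0],-1]
  ]
}}

```text
clock: 29.55
ee_pos: [0.5972, 0.2028, 0.169]
ee_rot: [[0.985, 0.171, -0.002], [0.171, -0.985, -0.002], [-0.002, 0.001, -1.0]]
wrist_force: [1.1, 0.1, -1.6]
grip_width: 0.0188
grip_force: 24.9
```

>>> {"method": "step_arm", "body": {
  "plan": [
    [[0.15,0.7,0],[0,0,0],-1],
    [[0.15,0.7,0],[0,0,0],-1],
    [[0.15,0.7,0],[0,0,0],-1],
    [[0,0.5,0],[0,0,0],-1],
    [[0,0.2,0],[0,0,0],-1],
    [[0,0,0],[0,0,0],-1],
    [[0,0,0],[0,0,0],-1]
  ]
}}

```text
clock: 30.25
ee_pos: [0.6338, 0.0993, 0.1693]
ee_rot: [[0.985, 0.173, -0.002], [0.173, -0.985, 0.001], [-0.002, -0.001, -1.0]]
wrist_force: [0.2, 0.5, -0.7]
grip_width: 0.0191
grip_force: 24.9
```

Run:
```python
from h import *
rot(TH);to([.6355,.0867,.135]);
grab('scene','scene7');grab('side','side7');grab('wrist','w7')
R=np.array(manip.read_state()['ee_rot']);p=np.array(manip.read_state()['ee_pos'])
for n in('w7','scene7','side7'):print(n,'foot',proj(n,[p+R@[0,0,.068]]),'hole',proj(n,[[.6355,.0867,.0615]]))
```

```text
turn [-0.001  0.001  0.002] j [-0.55  0.92  0.65  1.61 -0.69  0.86 -1.02]
pos [0.6338 0.0993 0.1693] units [-0.01  0.32  0.86] norm 0.91 F [ 0.2  0.5 -0.7] w 0.0191
w7 foot [[314.3 264.8]] hole [[335.8 243.5]]
scene7 foot [[412.1 221.9]] hole [[406.9 237.8]]
side7 foot [[228.6 248.1]] hole [[234.5 258.5]]
```

>>> {"method": "step_arm", "body": {
  "plan": [
    [[0,0.2,0.3],[0,0,0],-1],
    [[0,0.12,0.3],[0,0,0],-1],
    [[0,0,0.1],[0,0,0],-1],
    [[0,0,0],[0,0,0],-1],
    [[0,0,0],[0,0,0],-1]
  ]
}}

```text
clock: 30.9
ee_pos: [0.6365, 0.0856, 0.1415]
ee_rot: [[0.985, 0.172, -0.001], [0.172, -0.985, -0.001], [-0.001, 0.0, -1.0]]
wrist_force: [0.2, -0.1, -1.3]
grip_width: 0.0188
grip_force: 24.9
```

Run:
```python
from h import *
to([.6355,.0867,.135])
S=manip.read_state();R=np.array(S['ee_rot']);p=np.array(S['ee_pos'])
out=[]
for n,k in(('w8','wrist'),('scene8','scene'),('side8','side')):
    a=grab(k,n)[:,:,::-1];f=proj(n,[p+R@[0,0,.068]])[0];h=proj(n,[[.6355,.0867,.0615]])[0];print(n,'foot',f,'hole',h)
    w=60 if k=='wrist' else 30
    c=f.astype(int);x0,y0=c[0]-w,c[1]-w;print('origin',x0,y0,'scale',266/(2*w))
    out.append(cv2.resize(a[y0:y0+2*w,x0:x0+2*w],(266,266),interpolation=cv2.INTER_CUBIC))
cv2.imwrite('pics/c9.png',np.hstack(out))
```

```text
pos [0.6365 0.0856 0.1415] units [-0.02 -0.03  0.16] norm 0.17 F [ 0.2 -0.1 -1.3] w 0.0188
w8 foot [313.9 264.9] hole [311.6 258.5]
origin 253 204 scale 2.216666666666667
scene8 foot [407.4 234.5] hole [406.9 237.8]
origin 377 204 scale 4.433333333333334
side8 foot [234.1 254.3] hole [234.5 258.5]
origin 204 224 scale 4.433333333333334
```

View pics/c9.png

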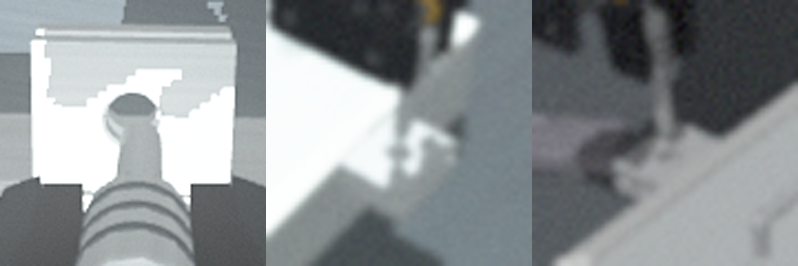

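>>> {"method": "step_arm", "body": {
  "plan": [
    [[0,-0.04,0],[0,0,0],-1],
    [[0,0,0.1],[0,0,0],-1],
    [[0,0,0.1],[0,0,0],-1],
    [[0,0,0.1],[0,0,0],-1],
    [[0,0,0.1],[0,0,0],-1],
    [[0,0,0.1],[0,0,0],-1],
    [[0,0,0],[0,0,0],-1]
  ]
}}

```text
clock: 31.75
ee_pos: [0.6357, 0.0871, 0.121]
ee_rot: [[0.985, 0.172, -0.002], [0.172, -0.985, -0.001], [-0.002, 0.0, -1.0]]
wrist_force: [-0.1, -0.4, -0.3]
grip_width: 0.019
grip_force: 24.9
```

>>> {"method": "step_arm", "body": {
  "plan": [
    [[0,0,0.1],[0,0,0],-1],
    [[0,0,0.1],[0,0,0],-1],
    [[0,0,0.1],[0,0,0],-1],
    [[0,0,0.1],[0,0,0],-1],
    [[0,0,0.1],[0,0,0],-1],
    [[0,0,0.1],[0,0,0],-1],
    [[0,0,0],[0,0,0],-1]
  ]
}}

```text
clock: 32.45
ee_pos: [0.6357, 0.0871, 0.0971]
ee_rot: [[0.985, 0.172, -0.002], [0.172, -0.985, -0.001], [-0.002, 0.0, -1.0]]
wrist_force: [-1.1, -0.5, -1.0]
grip_width: 0.0191
grip_force: 24.9
```

>>> {"method": "step_arm", "body": {
  "plan": [
    [[0,0,0.1],[0,0,0],-1],
    [[0,0,0.1],[0,0,0],-1],
    [[0,0,0.1],[0,0,0],-1],
    [[0,0,0.03],[0,0,0],-1],
    [[0,0,0],[0,0,0],-1]
  ]
}}

```text
clock: 32.95
ee_pos: [0.636, 0.0871, 0.0846]
ee_rot: [[0.985, 0.172, -0.001], [0.172, -0.985, -0.0], [-0.001, 0.0, -1.0]]
wrist_force: [-1.2, -0.1, 1.0]
grip_width: 0.0188
grip_force: 24.9
```

>>> {"method": "step_arm", "body": {
  "plan": [
    [[0,0,0],[0,0,0],0],
    [[0,0,0],[0,0,0],0],
    [[0,0,0],[0,0,0],0],
    [[0,0,-0.3],[0,0,0],0],
    [[0,0,-0.6],[0,0,0],0],
    [[0,0,-0.8],[0,0,0],0],
    [[0,0,-0.8],[0,0,0],0],
    [[0,0,-0.8],[0,0,0],0],
    [[0,0,0],[0,0,0],0]
  ]
}}

```text
clock: 33.85
ee_pos: [0.6392, 0.0862, 0.2222]
ee_rot: [[0.985, 0.171, 0.009], [0.171, -0.985, -0.001], [0.008, 0.002, -1.0]]
wrist_force: [0.3, -0.1, -0.2]
grip_width: 0.0442
grip_force: 0.0
```

Run:
```python
from h import *
rot(-.329+np.pi);to([.5185,-.3815,.22]);grab('scene','scene9')
a=cv2.imread('pics/scene9.png',0)
p=[[.6357,.0869,z] for z in(.0615,.0955)];P=proj('scene9',p);print(P)
x,y=P[1].astype(int)
for v in range(y-12,y+16,2):print(v,a[v,x-12:x+13:2])
```

```text
turn [ 0.007  0.    -1.681] j [-0.55  0.86  0.7   1.57 -0.64  0.95 -1.04]
pos [0.6392 0.0862 0.2222] units [-4.98 11.    0.04] norm 12.08 F [ 0.3 -0.1 -0.2] w 0.0442
[[407.  237.9]
 [408.6 227. ]]
215 [251 250 250 250 250 250 250 251 252 252 252 238 172]
217 [251 251 250 250 249 250 251 252 252 251 234 172 141]
219 [251 251 251 251 251 251 252 252 251 227 166 141 137]
221 [251 251 251 251 251 252 252 250 228 166 142 135 137]
223 [251 251 251 252 252 252 250 230 162 142 141 137 136]
225 [252 251 252 252 251 249 244 222 171 140 138 134 136]
227 [251 252 252 252 245 245 248 243 215 146 134 135 133]
229 [252 252 252 249 214 229 246 241 189 141 135 135 124]
231 [252 252 250 227 150 150 177 169 149 143 136 117  93]
233 [252 251 238 231 144 119 132 132 198 221 167 105  85]
235 [251 245 246 233 137 124 132 131 226 247 241 204 119]
237 [244 247 248 227 134 127 131 135 231 249 246 225 135]
239 [247 249 248 225 148 135 136 143 232 246 229 185 130]
241 [236 246 249 238 167 155 151 178 239 227 171 148 132]
```

>>> {"method": "step_arm", "body": {
  "plan": [
    [[0,0,0],[0,0,-0.084],0],
    [[0,0,0],[0,0,-0.084],0],
    [[0,0,0],[0,0,-0.084],0],
    [[0,0,0],[0,0,-0.084],0],
    [[0,0,0],[0,0,-0.084],0],
    [[0,0,0],[0,0,-0.084],0],
    [[0,0,0],[0,0,-0.084],0],
    [[0,0,0],[0,0,-0.084],0],
    [[0,0,0],[0,0,-0.084],0],
    [[0,0,0],[0,0,-0.084],0]
  ]
}}

```text
clock: 34.9
ee_pos: [0.6354, 0.0872, 0.2155]
ee_rot: [[0.073, 0.997, -0.003], [0.997, -0.073, -0.001], [-0.001, -0.003, -1.0]]
wrist_force: [-0.5, 0.6, 1.0]
grip_width: 0.0439
grip_force: 0.0
```

>>> {"method": "step_arm", "body": {
  "plan": [
    [[0,0,0],[0,0,-0.084],0],
    [[0,0,0],[0,0,-0.084],0],
    [[0,0,0],[0,0,-0.084],0],
    [[0,0,0],[0,0,-0.084],0],
    [[0,0,0],[0,0,-0.084],0],
    [[0,0,0],[0,0,-0.084],0],
    [[0,0,0],[0,0,-0.084],0],
    [[0,0,0],[0,0,-0.084],0],
    [[0,0,0],[0,0,-0.084],0],
    [[0,0,0],[0,0,-0.084],0]
  ]
}}

```text
clock: 35.9
ee_pos: [0.6354, 0.087, 0.2156]
ee_rot: [[-0.948, 0.319, -0.003], [0.319, 0.948, -0.001], [0.003, -0.002, -1.0]]
wrist_force: [-0.3, -0.4, -0.0]
grip_width: 0.0442
grip_force: 0.0
```

Run:
```python
from h import *
rot(-.329+np.pi);to([.5185,-.3815,.22])
```

```text
turn [-0.001 -0.002  0.003] j [-0.18  0.76 -0.06  1.56  0.06  0.83  0.99]
pos [0.6354 0.087  0.2156] units [ -0.96 -12.03  -0.09] norm 12.07 F [-0.3 -0.4 -0. ] w 0.0442
```

>>> {"method": "step_arm", "body": {
  "plan": [
    [[0.04,-0.6,0],[0,0,0],0],
    [[0,-0.8,0],[0,0,0],0],
    [[0,-0.8,0],[0,0,0],0],
    [[0,-0.8,0],[0,0,0],0],
    [[0,-0.8,0],[0,0,0],0],
    [[0,-0.8,0],[0,0,0],0],
    [[0,-0.8,0],[0,0,0],0],
    [[0,-0.8,0],[0,0,0],0],
    [[0,-0.8,0],[0,0,0],0],
    [[0,-0.8,0],[0,0,0],0],
    [[0,-0.8,0],[0,0,0],0],
    [[-0.5,-0.8,0],[0,0,0],0]
  ]
}}

```text
clock: 37.1
ee_pos: [0.5286, -0.2748, 0.216]
ee_rot: [[-0.946, 0.324, -0.006], [0.324, 0.946, 0.001], [0.006, -0.001, -1.0]]
wrist_force: [0.7, 0.7, -0.1]
grip_width: 0.0443
grip_force: 0.0
```

>>> {"method": "step_arm", "body": {
  "plan": [
    [[-0.7,-0.8,0],[0,0,0],0],
    [[-0.7,-0.8,0],[0,0,0],0],
    [[-0.7,-0.8,0],[0,0,0],0],
    [[-0.3,0,0],[0,0,0],0],
    [[0,0,0],[0,0,0],0],
    [[0,0,0],[0,0,0],0]
  ]
}}

```text
clock: 37.7
ee_pos: [0.591, -0.3949, 0.2158]
ee_rot: [[-0.946, 0.323, -0.003], [0.323, 0.946, 0.002], [0.003, 0.001, -1.0]]
wrist_force: [0.4, 0.4, -0.2]
grip_width: 0.0437
grip_force: 0.0
```

Run:
```python
from h import *
rot(-.329+np.pi);to([.5185,-.3815,.22])
a=grab('wrist','w10');print(proj('w10',[[.5185,-.3815,.062],[.5185,-.3815,.099]]))
g=cv2.cvtColor(a,cv2.COLOR_RGB2GRAY);P=proj('w10',[[.5185,-.3815,.062]])[0].astype(int)
# dark dial pixels
t=(g<60).astype(np.uint8);n,l,s,c=cv2.connectedComponentsWithStats(t)
for i in range(1,n):
    if s[i,4]>300: print('dark',s[i],c[i].round(1))
t=(g>200).astype(np.uint8);n,l,s,c=cv2.connectedComponentsWithStats(t)
for i in range(1,n):
    if s[i,4]>100: print('white',s[i],c[i].round(1))
```

```text
turn [ 0.    -0.002  0.   ] j [ 0.59  0.86 -0.13  1.31  0.12  0.99  1.68]
pos [ 0.591  -0.3949  0.2158] units [ 1.82 -0.27 -0.1 ] norm 1.85 F [ 0.4  0.4 -0.2] w 0.0437
[[298.4 122. ]
 [296.  121.7]]
dark [470  76  25  61 405] [478.3 108. ]
dark [  38  308  221  135 8173] [150.6 359.1]
dark [ 369  308   53   50 1055] [392.9 335. ]
dark [ 410  310   76  133 3207] [451.2 397.3]
dark [   0  378  143  102 8160] [ 64.4 443.8]
dark [ 610  395   30   66 1300] [627.2 426. ]
white [  0   0  25  46 765] [10.4 18.6]
white [  228    32   151   159 15851] [315.9 115.1]
white [ 456   72   43   69 1012] [470.2 106. ]
white [295  82   7  29 125] [297.8  95.9]
white [ 41 104  17  30 432] [ 48.8 119.4]
white [257 200  17  27 409] [265.  213.3]
white [331 200  16  27 410] [338.5 213.2]
white [ 581  246   59   89 1671] [610.1 288.6]
white [600 414  17  28 285] [608.2 426.4]
```

Run:
```python
from h import *
a=cv2.imread('pics/w10.png',0)
for v in range(60,190,4): print(v,a[v,250:350:4])
```

```text
60 [149 155 151 152 231 235 236 236 235 235 236 235 235 236 235 237 235 236
 235 236 237 237 236 236 235]
64 [153 153 155 151 236 234 233 235 234 236 234 235 237 237 234 236 234 234
 235 235 238 237 237 236 237]
68 [155 153 150 147 234 234 235 234 255 255 255 255 255 255 255 255 255 240
 234 236 235 237 237 237 236]
72 [150 150 151 146 233 232 255 255 255 255 255 255 255 255 255 255 255 255
 255 234 237 237 237 236 235]
76 [151 151 151 168 229 255 255 255 255 255 255 255 255 255 255 255 255 255
 255 255 246 237 237 238 237]
80 [151 151 153 232 255 255 255 255 255 255  60  80  78  71 145 255 255 255
 255 255 255 249 237 237 236]
84 [151 155 146 255 255 255 255 255 255 255  83  91 255  88 100 149 255 255
 255 255 255 255 234 237 235]
88 [153 153 255 255 255 255 255 255  79  97  86  93 255  94 105  83 107 255
 255 255 255 255 255 235 237]
92 [153 145 255 255 255 255 255  92 100  98  86  94 255 101 102  86 109 110
 255 255 255 255 255 255 236]
96 [153 255 255 255 255 255  87  98 100  87  97  96 255 105 103  92 108 108
 114 255 255 255 255 255 235]
100 [152 255 255 255 255  97  97  97  98
[... 1720 characters left out ...]
 255 255 255 255 251 160 232
 230 228 231 228 228 229 232]
168 [230 228 230 230 231 231 162 158 159 160 160 166 221 205 231 236 229 231
 228 229 230 229 228 228 229]
172 [230 229 229 228 232 231 159 158 159 160 185 229 229 229 229 231 229 230
 231 228 228 229 227 228 229]
176 [229 229 228 230 230 229 199 232 223 178 232 229 229 230 230 231 231 230
 231 230 230 230 229 229 229]
180 [227 228 231 229 229 230 228 231 229 226 229 228 228 229 231 231 228 229
 229 229 229 228 230 230 227]
184 [225 228 229 231 228 228 229 229 228 227 228 229 231 228 228 229 227 228
 229 228 228 230 231 229 226]
188 [229 228 230 230 232 229 229 228 228 229 228 228 231 230 228 227 228 229
 230 230 231 230 228 229 227]
```

>>> {"method": "step_arm", "body": {
  "plan": [
    [[0.6,-0.1,0],[0,0,0],0],
    [[0.7,-0.1,0.2],[0,0,0],0],
    [[0.6,-0.04,0.5],[0,0,0],0],
    [[0,0,0.6],[0,0,0],0],
    [[0,0,0.6],[0,0,0],0],
    [[0,0,0.6],[0,0,0],0],
    [[0,0,0.4],[0,0,0],0],
    [[0,0,0.18],[0,0,0],0],
    [[0,0,0],[0,0,0],0],
    [[0,0,0],[0,0,0],0]
  ]
}}

```text
clock: 38.75
ee_pos: [0.5169, -0.3812, 0.0946]
ee_rot: [[-0.946, 0.324, 0.0], [0.324, 0.946, -0.001], [-0.001, -0.001, -1.0]]
wrist_force: [0.4, 0.2, 0.5]
grip_width: 0.0438
grip_force: 0.0
```

Run:
```python
from h import *
rot(-.329+np.pi);to([.5185-.003,-.3815+.0022,.092])
```

```text
turn [-0.001  0.    -0.001] j [ 0.62  0.92 -0.11  1.63  0.16  0.6   1.66]
pos [ 0.5169 -0.3812  0.0946] units [0.05 0.03 0.07] norm 0.09 F [0.4 0.2 0.5] w 0.0438
```

>>> {"method": "step_arm", "body": {
  "plan": [
    [[0.05,0.03,0.05],[0,0,0],0],
    [[0,0,0],[0,0,0],-1],
    [[0,0,0],[0,0,0],-1],
    [[0,0,0],[0,0,0],-1],
    [[0,0,0],[0,0,0],-1],
    [[0,0,0],[0,0,0],-1]
  ],
  "squeeze": 15
}}

```text
clock: 39.35
ee_pos: [0.5146, -0.3799, 0.092]
ee_rot: [[-0.946, 0.325, -0.001], [0.325, 0.946, -0.002], [0.001, -0.002, -1.0]]
wrist_force: [-0.8, -0.9, 2.2]
grip_width: 0.0139
grip_force: 15.0
```

>>> {"method": "step_arm", "body": {
  "plan": [
    [[0,0,0],[0,0,0.08],-1],
    [[0,0,0],[0,0,0.08],-1],
    [[0,0,0],[0,0,0.08],-1],
    [[0,0,0],[0,0,0.08],-1],
    [[0,0,0],[0,0,0.08],-1],
    [[0,0,0],[0,0,0.08],-1],
    [[0,0,0],[0,0,0.08],-1],
    [[0,0,0],[0,0,0.08],-1],
    [[0,0,0],[0,0,0.08],-1],
    [[0,0,0],[0,0,0.08],-1]
  ]
}}

```text
clock: 40.35
ee_pos: [0.5153, -0.3794, 0.092]
ee_rot: [[0.021, 1.0, -0.0], [1.0, -0.021, -0.001], [-0.001, -0.0, -1.0]]
wrist_force: [-0.5, -0.1, 1.8]
grip_width: 0.0137
grip_force: 15.0
```

>>> {"method": "step_arm", "body": {
  "plan": [
    [[0,0,0],[0,0,0.08],-1],
    [[0,0,0],[0,0,0.08],-1],
    [[0,0,0],[0,0,0.08],-1],
    [[0,0,0],[0,0,0.08],-1],
    [[0,0,0],[0,0,0.08],-1],
    [[0,0,0],[0,0,0.08],-1],
    [[0,0,0],[0,0,0.08],-1],
    [[0,0,0],[0,0,0.08],-1],
    [[0,0,0],[0,0,0],-1]
  ]
}}

```text
clock: 41.25
ee_pos: [0.516, -0.3797, 0.092]
ee_rot: [[0.853, 0.522, 0.0], [0.522, -0.853, -0.003], [-0.001, 0.002, -1.0]]
wrist_force: [1.7, -2.0, 1.3]
grip_width: 0.0137
grip_force: 15.0
```

Run:
```python
from h import *
rot(-.329+np.pi-2.6);print(manip.read_state()['ft_torque'],manip.read_state()['wrist_force'])
```

```text
turn [0.002 0.    0.215] j [ 0.32  0.98  0.47  1.65 -0.65  0.67  0.11]
[-0.30284627 -0.38908136 -0.08820605] [ 1.74587086 -2.01738395  1.30618393]
```

Turn on by small rows until the stop shows in the torque.

>>> {"method": "step_arm", "body": {
  "plan": [
    [[0,0,0],[0,0,0.05],-1],
    [[0,0,0],[0,0,0.05],-1],
    [[0,0,0],[0,0,0.05],-1],
    [[0,0,0],[0,0,0.03],-1],
    [[0,0,0],[0,0,0.02],-1],
    [[0,0,0],[0,0,0.02],-1],
    [[0,0,0],[0,0,0],-1]
  ]
}}

```text
clock: 41.95
ee_pos: [0.5161, -0.3799, 0.092]
ee_rot: [[0.979, 0.204, 0.001], [0.204, -0.979, -0.003], [0.0, 0.003, -1.0]]
wrist_force: [4.1, -3.7, -0.6]
grip_width: 0.0137
grip_force: 15.0
```

Run:
```python
from h import *
rot(-.329+np.pi-2.6);print(manip.read_state()['ft_torque'],manip.read_state()['wrist_force'])
```

```text
turn [ 0.002 -0.    -0.005] j [ 0.28  1.01  0.56  1.65 -0.75  0.71 -0.15]
[-0.69101645 -0.80483143  0.23706761] [ 4.0789645  -3.73377553 -0.57153642]
```

>>> {"method": "step_arm", "body": {
  "plan": [
    [[0,0,0],[0,0,0.03],-1],
    [[0,0,0],[0,0,0.02],-1],
    [[0,0,0],[0,0,0],-1]
  ]
}}

```text
clock: 42.25
ee_pos: [0.5164, -0.3799, 0.092]
ee_rot: [[0.992, 0.127, 0.001], [0.127, -0.992, -0.003], [0.001, 0.003, -1.0]]
wrist_force: [4.9, -4.0, -1.3]
grip_width: 0.0147
grip_force: 15.3
```

Run:
```python
from h import *
rot(-.329+np.pi-2.6);print(manip.read_state()['ft_torque'],manip.read_state()['wrist_force'])
```

```text
turn [ 0.002 -0.001 -0.054] j [ 0.27  1.01  0.58  1.65 -0.78  0.72 -0.21]
[-0.69587556 -0.96151157  0.31902793] [ 4.92964313 -4.04319736 -1.27991739]
```

>>> {"method": "step_arm", "body": {
  "plan": [
    [[0,0,0],[0,0,0],0],
    [[0,0,0],[0,0,0],0],
    [[0,0,0],[0,0,0],0],
    [[0,0,-0.4],[0,0,0],0],
    [[0,0,-0.6],[0,0,0],0],
    [[0,0,-0.8],[0,0,0],0],
    [[-0.7,0,-0.8],[0,0,0],0],
    [[-0.7,0,-0.5],[0,0,0],0],
    [[-0.4,0,0],[0,0,0],0],
    [[0,0,0],[0,0,0],0],
    [[0,0,0],[0,0,0],0]
  ]
}}

```text
clock: 43.35
ee_pos: [0.4442, -0.3878, 0.2163]
ee_rot: [[0.992, 0.125, -0.0], [0.125, -0.992, 0.0], [-0.0, -0.0, -1.0]]
wrist_force: [0.3, -0.2, -1.1]
grip_width: 0.044
grip_force: 0.0
```

Run:
```python
from h import *
to([.516,-.38,.2]);a=grab('wrist','w11');g=cv2.cvtColor(a,cv2.COLOR_RGB2GRAY)
c=proj('w11',[[.516,-.38,.099]])[0];print(c)
x,y=c.astype(int)
t=(g[y-60:y+60,x-60:x+60]>200).astype(np.uint8);n,l,s,ce=cv2.connectedComponentsWithStats(t)
for i in range(1,n):
    if 40<s[i,4]<600:
        q=np.argwhere(l==i)[:,::-1]+[x-60,y-60];
        vx,vy,_,_=cv2.fitLine(q.astype(np.float32),2,0,.01,.01).ravel();m=q.mean(0)
        A=atz('w11',*(m-8*np.array([vx,vy])),.099);B=atz('w11',*(m+8*np.array([vx,vy])),.099)
        print(s[i],m,atz('w11',*m,.099),'line deg',np.degrees(np.arctan2(*(B-A)[1::-1])))
grab('scene','scene11');grab('side','side11')
print('pin/cover unchanged:',[float(np.abs(cv2.imread(f'pics/{k}.png',0)[205:250,370:425].astype(int)-cv2.imread('pics/scene9.png',0)[205:250,370:425]).mean()) for k in('scene11',)])
```

```text
pos [ 0.4442 -0.3878  0.2163] units [1.81 0.03 0.41] norm 1.85 F [ 0.3 -0.2 -1.1] w 0.044
[316.3 122.2]
[57 29  5 27 88] [314.90909091 104.03409091] [ 0.5262 -0.3779  0.099 ] line deg -167.19573393471313
[ 74 108  43  12 270] [353.47777778 177.4037037 ] [ 0.4863 -0.407   0.099 ] line deg -77.78428086586918
pin/cover unchanged: [1.696969696969697]
```

```bash
python3 -c "
from bench import manip
print(manip.finish_job())"
```

```text
the job is handed in; nothing more can be done
None
```

The job is handed in, but the judge returned no verdict. Both flanges I found stand in the box, the cover is shut with the pin home, the dial reads about 2.59 rad at its stop, and the gripper is clear. I didn't re-check the tin and the V-block, but I never touched them.

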